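# Ready the glaze-spraying corner

## Task

Get the glaze-spraying corner ready: first screw the caps of both glaze pots fully home (clockwise), and only then bring up the air by turning the regulator knob clockwise until the gauge's needle points at the brass set-mark. Lay every terracotta test tile that is on the bench flat on the sloped board of the easel, side by side, not on top of one another, and leave the other things on the bench where they are.

Things in the scene. Friction and masses are not known exactly. Their poses are not given: they have to be found in the camera images.
- pot_a: aluminium glaze pot bolted to the bench by a 90 mm square steel foot; 74 mm across, shoulder 78 mm high, black screw cap on top. Origin: on the bench under its axis. A brass rib on the shoulder on its -x side marks where the white ridge of the cap points when the cap is fully home.
- cap_a (a joint): turn of the captive screw cap of pot_a (rad): 0 = fully home against its stop; grows counter-clockwise seen from above as it is unscrewed, up to 4.2. The cap is a knurled black cylinder 54 mm across and 24 mm high, never comes off, and rises 1 mm per rad on its thread (underside at 82 mm, top at 106 mm above the bench when home). Turned by hand torque of about 0.06 N m.
- cap_a_top (a point): centre of the top face of the cap of pot_a, on its axis; its x axis points away from the cap's white radial ridge.
- pot_b: aluminium glaze pot bolted to the bench by a 90 mm square steel foot; 74 mm across, shoulder 78 mm high, black screw cap on top. Origin: on the bench under its axis. A brass rib on the shoulder on its -x side marks where the white ridge of the cap points when the cap is fully home.
- cap_b (a joint): turn of the captive screw cap of pot_b (rad): 0 = fully home against its stop; grows counter-clockwise seen from above as it is unscrewed, up to 4.2. The cap is a knurled black cylinder 54 mm across and 24 mm high, never comes off, and rises 1 mm per rad on its thread (underside at 82 mm, top at 106 mm above the bench when home). Turned by hand torque of about 0.06 N m.
- cap_b_top (a point): centre of the top face of the cap of pot_b, on its axis; its x axis points away from the cap's white radial ridge.
- regulator: grey air-regulator box fixed to the bench, 220 x 100 mm, 50 mm high, with a black knob on top near its -x end and a round gauge, 104 mm across, face up, on top at its +x end. Origin: on the bench below the knob's axis; the gauge's centre is 125 mm along +x.
- reg_knob (a joint): turn of the regulator knob (rad), grows clockwise seen from above, 0 to 5.5. The knob is a bar grip 42 mm long, 14 mm thick, its top 94 mm above the bench, that lies along the regulator's x axis at 0. It stays where it is left. The needle turns 0.55 rad for each rad of the knob, the same way.
- reg_knob_grip (a point): point on the knob's axis at the height to grip its bar, 87 mm above the bench.
- needle_tip (a point): tip of the black needle of the gauge, 40 mm from the gauge's centre, 64 mm above the bench.
- mark_tip (a point): inner end of the small brass set-mark on the gauge's rim, 40 mm from the gauge's centre, where the needle's tip must come to point at it. The mark is fixed; it differs from start to start.
- easel_board: sloped board of the wooden easel, 300 mm long (its y), 110 mm deep (its x, pointing up the slope), 12 mm thick, leaning back 0.38 rad (22 degrees) so that its face looks up and towards the robot; 8 mm thick ledge along its low edge, 8 mm higher than the face. Origin: centre of its underside, 50 mm above the bench; its z axis is normal to the face, which lies 12 mm along it.
- tile_1: bisque test tile, a flat terracotta slab 60 x 40 x 10 mm (x, y, z) with a dark dot and thin white strokes on one face. Origin at its centre. Two or three of the four tiles are there; None if absent.
- tile_2: bisque test tile, a flat terracotta slab 60 x 40 x 10 mm (x, y, z) with a dark dot and thin white strokes on one face. Origin at its centre. Two or three of the four tiles are there; None if absent.
- tile_3: bisque test tile, a flat terracotta slab 60 x 40 x 10 mm (x, y, z) with a dark dot and thin white strokes on one face. Origin at its centre. Two or three of the four tiles are there; None if absent.
- tile_4: bisque test tile, a flat terracotta slab 60 x 40 x 10 mm (x, y, z) with a dark dot and thin white strokes on one face. Origin at its centre. Two or three of the four tiles are there; None if absent.
- bowl: bystander: white glazed bowl, 120 mm across, 50 high. Origin: centre of its underside.
- jar_1: bystander: small green glass glaze jar with white lid, 44 mm across, 55 high. Origin: centre of its underside.
- jar_2: bystander: small grey glaze jar with white lid, 48 mm across, 60 high. Origin: centre of its underside.
- brush: bystander: wide wooden brush, 200 mm long, lying flat. Origin: centre of its underside.
- tumbler: bystander: dark steel tumbler, 72 mm across, 170 high. Origin: centre of its underside.
- tub: bystander: white plastic tub, 100 mm across, 60 high. Origin: centre of its underside.
- cup: bystander: paper cup, 80 mm across, 90 high. Origin: centre of its underside.

How it is judged:
By the outcome, as a careful person would: the job done as asked, in the order asked, and still so for the second after the job is handed in, with the robot touching nothing.
Of tile_1, tile_2, tile_3, tile_4 only 2 to 3 are there at a start; the rules pass over those that are not, and their reading is None.
At some moment in a run one of tile_1, tile_2, tile_3, tile_4 may be knocked a few centimetres aside while the robot is not near it.
Once in a run the grip may slacken for a moment while it holds something.
It also fails if it takes over 208 s, if anything falls off the work surface, if the arm or the gripper's body presses on something with over 40 N, if the wrist force passes 120 N, or if a joint passes its speed limit or range.

## Robot

A 7-joint arm with a two-finger parallel gripper is mounted at the origin on the work surface. World frame = base frame: x ahead of the robot, y to its left, z up, the work surface at z = 0. Lengths are in m, angles in rad, forces in N, time in s.
With the tool pointing down it reaches from about 0.425 to 0.875 m from the base axis. Payload 8.4 kg.
Tool frame: the origin (TCP) lies on the front face of the gripper's body, between the roots of the fingers; the fingertips stand 70 mm ahead of it and the grasp point (between the pads) lies 51 mm ahead of it; z points along the fingers, y is the line along which they close (so a half turn about z gives the same grasp; the last joint's range is limited). The gripper opens to 87 mm and grips with 3 to 60 N. Pads are 19 mm wide; open, the fingers measure 117 mm over their backs; the gripper's body (75 mm by 190 mm) begins 51 mm behind the grasp point.
Start: joints at [-1.446, 0.333, 0.04, 1.465, -0.013, 1.343, -0.059], TCP at [0.144, 0.634, 0.292] pointing down, gripper open.
Joint ranges: [-2.58, 2.58], [-0.38, 2.09], [-1.3, 1.39], [0.25, 2.4], [-1.5, 4.64], [0.08, 2.09], [-2.65, 2.65]. Speed limits (rad/s): [2.22, 2.22, 2.79, 2.79, 3.14, 3.14, 3.14].

## Interface

Orientations are given as [roll, pitch, yaw] about the fixed x, y, z axes, in that order (R = Rz(yaw) Ry(pitch) Rx(roll)).
In Python, from cell import manip, capture, camera_info, job gives the robot as it stands.
- The arm moves only by the tool carry_out, never from a script. Its arguments are lists of equal length, an entry for each row: "linear": the shift along the tool's x, y, z normalised to -1 to 1, where 1 is 0.04 m, a list of three; "twist": the turn, a rotation vector about the tool's x, y, z normalised to -1 to 1, where 1 is 0.1 rad, a list of three; "jaw": the finger opening in mm, from 0 to 87. In form: {"linear": [[tx, ty, tz], ...], "twist": [[rx, ry, rz], ...], "jaw": [jaw, ...]}. A call has 1 to 12 rows; each row shifts and turns the commanded pose from where the row before left it, along the tool's axes as they then stand; what a row does not reach is not made up. A row lasts 1/12 s, in which the tool goes at most 41.7 mm and 7.16 degrees, less where a joint would pass 70% of its speed; a pose out of reach is approached as far as the arm can. A call with a number of a shift or a turn outside -1 to 1 is refused whole. A call with a gripper value outside its range is refused whole. The fingers move at their own pace and stop on an object; "newtons" is the grip in N (left out, the last holds). Time passes only in rows, so rows that do not move let the fingers close. It gives the time, the measured TCP pose, the force, the opening and the grip force at its end, in the units of the state.
- manip.sense(): the state, without advancing time (a new reading comes with each control period).
- capture(name): name is "scene" or "side" or "wrist"; returns (picture, depth): 400x640x3 uint8, red, green, blue; 400x640 float32, m along the optical axis (not along the pixel's ray), 0 where there is no reading.
- camera_info(name): a dict with "K" (3x3 intrinsics, pixels), "dist" ([k1, k2, p1, p2, k3] as OpenCV has them; the pictures are not rectified), "R" (3x3) and "t" (3): a world point X has camera coordinates R X + t. Camera axes: x right, y down, z forward; pixel columns grow to the right and rows downward; lengths in m; the calibration is good to about 2 mm. A picture is of the moment at which its call begins: read the wrist's pose just before it. camera_info takes no time and is no camera call; for the wrist camera it gives the pose at the moment of the call.
- job.sign_off(): hands the job in; it is judged then, once.
The state is a dict: "time": time; "joint_pos": joint angles; "dq": joint speeds; "effort": joint torques, N m; "tcp_pos": TCP position; "eef_rot": TCP orientation; "contact_force": force on the tool from outside, world axes, zero at the start; "ft_torque": the same for the moment, N m; "finger_gap": opening from 0.0 (shut) to 1.0 (fully open); "grip_force": force on a finger pad.
Only numpy, scipy, OpenCV 4.12 (cv2) and the standard library are available. Lean on these libraries where they do the work, as an engineer would, in place of code of your own. Each camera call takes 0.05 s, during which the arm holds its last target. There are 200 camera calls.

## Working session

There is one attempt and no reset: what is moved stays moved. The work goes in short steps, Python scripts to look and compute and a tool call to move; the robot and the scene stay as the last step left them, time stands still between calls to the robot, and variables do not carry over. Pictures are saved under pics/ and viewed, at most 14 in all, crops included, and the job is handed in when it is done.

Besides the shell and the picture viewer there is one more tool, called after "Call:" as name(argument=value, ...) on one line, values as JSON. carry_out: Moves the arm, as the interface text tells. Scaled input: -1 to 1 covers 0.04 m each way for a shift and 0.1 rad each way for a turn. Its arguments: {"type":"object","properties":{"linear":{"type":"array"},"twist":{"type":"array"},"jaw":{"type":"array"},"newtons":{"type":"number"}},"required":["linear","twist","jaw"]}

```bash
mkdir -p pics; ls; cat > h.py <<'E'
import numpy as np, cv2
from cell import manip, capture, camera_info, job
from scipy.spatial.transform import Rotation as Ro
def snap(name, fn):
    ci=camera_info(name); p,d=capture(name)
    cv2.imwrite(f'pics/{fn}.png',cv2.cvtColor(p,cv2.COLOR_RGB2BGR)); np.savez(f'pics/{fn}.npz',d=d,p=p,**{k:np.array(ci[k]) for k in('K','dist','R','t')})
    return load(fn)
def load(fn): return dict(np.load(f'pics/{fn}.npz'))
def ray(c,u,v):
    x=cv2.undistortPoints(np.array([[[u,v]]],float),c['K'],c['dist'])[0,0]
    return np.array([x[0],x[1],1.])
def atz(c,u,v,z):
    r=c['R'].T@ray(c,u,v); o=-c['R'].T@c['t']; return o+r*(z-o[2])/r[2]
def pt(c,u,v):
    dd=c['d'][int(round(v)),int(round(u))]; return c['R'].T@(ray(c,u,v)*dd-c['t'])
def proj(c,X):
    return cv2.projectPoints(np.array(X,float).reshape(-1,1,3),cv2.Rodrigues(c['R'])[0],c['t'],c['K'],c['dist'])[0][:,0]
E
python3 - <<'E'
from h import *
print(manip.sense())
for n in('scene','side','wrist'):
    c=snap(n,n+'0'); print(n,(-c['R'].T@c['t']).round(3),c['R'].round(2).tolist(), c['K'][0,0])
E
```

```text
pics
{'time': 0.0, 'joint_pos': array([-1.44620315,  0.33390578,  0.03984017,  1.46629902, -0.01339431,
        1.34326314, -0.05850532]), 'dq': array([-0.0013811 ,  0.00026054,  0.00040942,  0.00150112, -0.00014229,
        0.00037174,  0.00116842]), 'effort': array([-5.00997103e-04, -6.56349564e+01,  1.33516062e+00, -4.03824592e+01,
       -5.96705801e-02,  4.45624092e-02,  1.37850384e-04]), 'tcp_pos': array([0.14417846, 0.6334399 , 0.29134843]), 'eef_rot': array([-3.13998628e+00,  1.03877196e-04,  2.91780972e+00]), 'contact_force': array([-0.18935189,  0.47538628, -0.57605254]), 'ft_torque': array([-0.01780009,  0.0258479 , -0.00079731]), 'grip_force': 0.0, 'finger_gap': 1.0020120324924828}
scene [ 1.207 -0.663  0.969] [[0.72, 0.7, 0.02], [0.48, -0.48, -0.73], [-0.5, 0.54, -0.68]] 396.0406078127472
side [0.156 0.751 0.782] [[-0.87, -0.5, -0.01], [-0.32, 0.56, -0.76], [0.39, -0.66, -0.65]] 372.1408517075582
wrist [0.066 0.652 0.384] [[0.22, 0.97, -0.0], [0.93, -0.21, 0.29], [0.28, -0.06, -0.96]] 360.4537820376463
```

View pics/scene0.png

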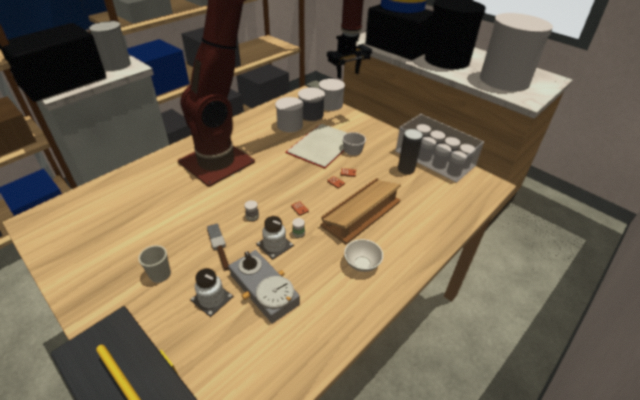

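View pics/side0.png

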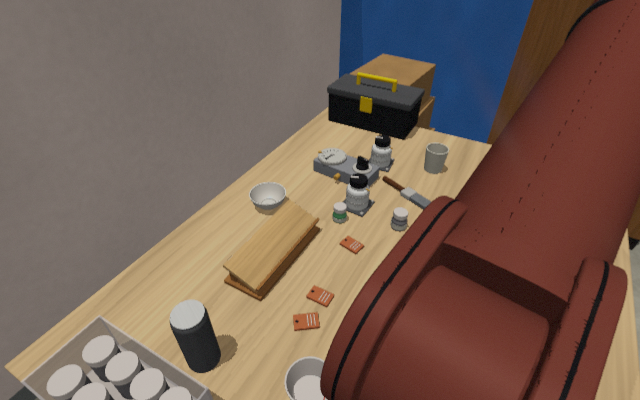

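```bash
python3 - <<'E'
from h import *
a=cv2.imread('pics/scene0.png')[190:320,180:310]; b=cv2.imread('pics/side0.png')[125:225,300:460]
a=cv2.resize(a,(600,600),interpolation=cv2.INTER_CUBIC)[:, :]
cv2.imwrite('pics/cA.png',a); cv2.imwrite('pics/cB.png',cv2.resize(b,(800,500),interpolation=cv2.INTER_CUBIC))
s=load('scene0'); d=load('side0')
for n,c,L in(('scene',s,[(206,277),(273,223),(250,258),(275,291),(300,208),(336,182),(348,172),(360,208),(325,222),(397,190),(363,250),(250,206),(298,223),(155,257)]),('side',d,[(382,141),(359,181),(363,163),(333,157),(352,244),(320,296),(306,321),(275,240),(340,208),(400,213),(436,152),(268,192),(190,310),(410,193)])):
    for u,v in L: print(n,u,v,pt(c,u,v).round(3))
E
```

```text
scene 206 277 [ 0.547 -0.396  0.108]
scene 273 223 [ 0.521 -0.135  0.111]
scene 250 258 [ 0.57  -0.265  0.097]
scene 275 291 [ 0.688 -0.276  0.066]
scene 300 208 [0.451 0.045 0.011]
scene 336 182 [0.445 0.243 0.013]
scene 348 172 [0.435 0.323 0.013]
scene 360 208 [0.643 0.138 0.076]
scene 325 222 [0.582 0.035 0.039]
scene 397 190 [0.631 0.385 0.001]
scene 363 250 [0.741 0.043 0.021]
scene 250 206 [ 0.364 -0.105  0.06 ]
scene 298 223 [ 0.535 -0.043  0.056]
scene 155 257 [ 0.329 -0.445  0.047]
side 382 141 [ 0.534 -0.371  0.111]
side 359 181 [ 0.503 -0.11   0.112]
side 363 163 [ 0.553 -0.257  0.077]
side 333 157 [ 0.67  -0.26   0.063]
side 352 244 [0.443 0.051 0.013]
side 320 296 [0.433 0.255 0.014]
side 306 321 [0.428 0.331 0.01 ]
side 275 240 [0.614 0.185 0.061]
side 340 208 [ 0.524 -0.029  0.056]
side 400 213 [ 0.357 -0.088  0.062]
side 436 152 [ 0.364 -0.493  0.051]
side 268 192 [ 0.788 -0.02   0.022]
side 190 310 [0.576 0.51  0.174]
side 410 193 [ 0.374 -0.247  0.023]
```

View pics/cA.png

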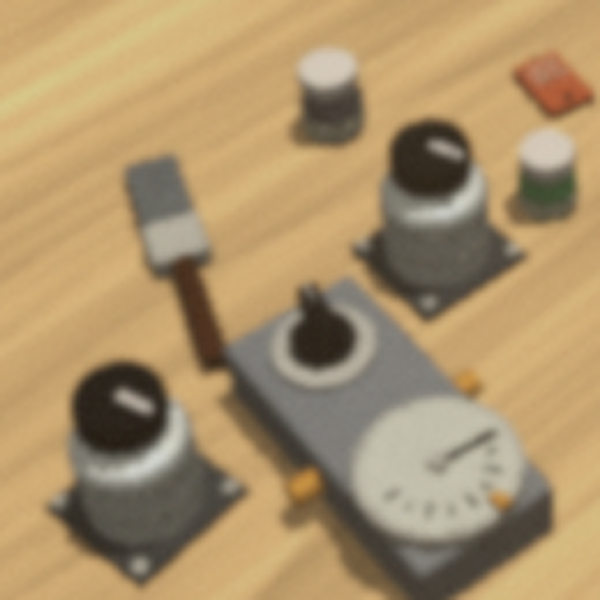

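View pics/cB.png

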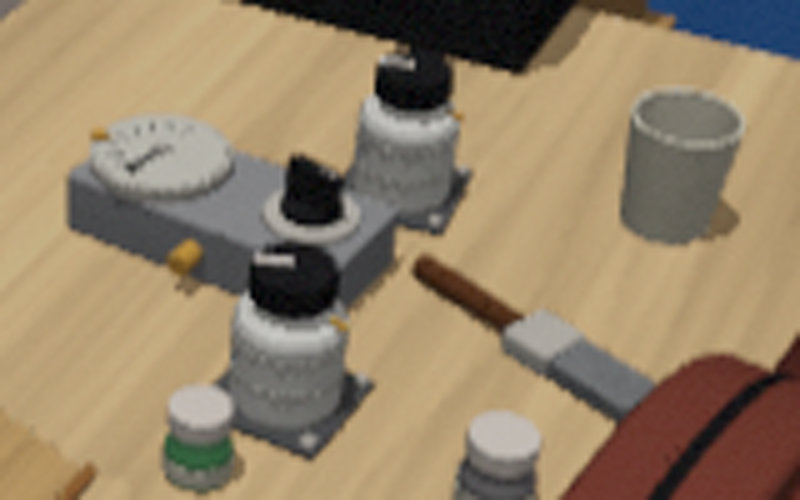

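Call:
carry_out(linear=[[-0.76,-0.47,-0.23],[-0.76,-0.47,-0.23],[-0.76,-0.47,-0.23],[-0.76,-0.47,-0.23],[-0.76,-0.47,-0.23],[-0.76,-0.47,-0.23],[-0.76,-0.47,-0.23],[-0.76,-0.47,-0.23],[-0.76,-0.47,-0.23],[-0.76,-0.47,-0.23],[-0.76,-0.47,-0.23],[-0.76,-0.47,-0.23]], twist=[[0,0,0],[0,0,0],[0,0,0],[0,0,0],[0,0,0],[0,0,0],[0,0,0],[0,0,0],[0,0,0],[0,0,0],[0,0,0],[0,0,0]], jaw=[87,87,87,87,87,87,87,87,87,87,87,87], newtons=20)

```text
time: 1.15
tcp_pos: [0.4508, 0.3313, 0.4031]
eef_rot: [3.142, -0.0, 2.918]
contact_force: [1.1, 1.0, 0.2]
finger_gap: 1.002
grip_force: 0.0
```

Call:
carry_out(linear=[[-0.28,-0.87,0],[-0.28,-0.87,0],[-0.28,-0.87,0],[-0.28,-0.87,0],[-0.28,-0.87,0],[-0.28,-0.87,0],[-0.28,-0.87,0],[-0.28,-0.87,0],[-0.28,-0.87,0],[-0.28,-0.87,0],[-0.28,-0.87,0],[-0.28,-0.87,0]], twist=[[0,0,0],[0,0,0],[0,0,0],[0,0,0],[0,0,0],[0,0,0],[0,0,0],[0,0,0],[0,0,0],[0,0,0],[0,0,0],[0,0,0]], jaw=[87,87,87,87,87,87,87,87,87,87,87,87])

```text
time: 2.15
tcp_pos: [0.4878, -0.1061, 0.4027]
eef_rot: [3.141, 0.0, 2.918]
contact_force: [0.0, 0.2, -0.6]
finger_gap: 1.0
grip_force: 0.0
```

Call:
carry_out(linear=[[-0.28,-0.87,0],[-0.28,-0.87,0],[-0.28,-0.87,0],[-0.28,-0.87,0],[0,0,0],[0,0,0],[0,0,0]], twist=[[0,0,0],[0,0,0],[0,0,0],[0,0,0],[0,0,0],[0,0,0],[0,0,0]], jaw=[87,87,87,87,87,87,87])

```text
time: 2.73
tcp_pos: [0.5011, -0.2494, 0.4023]
eef_rot: [3.141, -0.001, 2.917]
contact_force: [0.5, -0.8, 0.2]
finger_gap: 0.999
grip_force: 0.0
```

```bash
python3 - <<'E'
from h import *
s=manip.sense(); print({k:np.round(s[k],3).tolist() for k in('time','joint_pos','tcp_pos','eef_rot')})
c=snap('wrist','w1')
a=cv2.imread('pics/w1.png'); cv2.imwrite('pics/w1b.png',cv2.resize(a[20:400,60:580],(800,585),interpolation=cv2.INTER_CUBIC))
E
```

```text
{'time': 2.733, 'joint_pos': [-0.442, 0.138, 0.935, 1.543, -0.111, 1.517, 1.841], 'tcp_pos': [0.501, -0.249, 0.402], 'eef_rot': [3.141, -0.001, 2.917]}
```

View pics/w1.png

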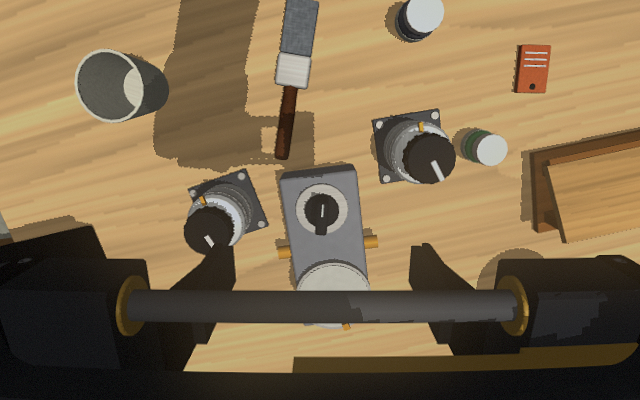

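```bash
cat >> h.py <<'E'
def cloud(c):
    v,u=np.mgrid[0:400,0:640]; x=cv2.undistortPoints(np.stack([u.ravel(),v.ravel()],1)[:,None].astype(float),c['K'],c['dist'])[:,0]
    X=np.c_[x,np.ones(len(x))]*c['d'].reshape(-1,1); return ((X-c['t'])@c['R']).reshape(400,640,3)
E
python3 - <<'E'
from h import *
for n in ('w1','scene0','side0'):
    c=load(n);P=cloud(c);p=c['p'].astype(int)
    for nm,xy,z0,z1,r in(('capL',(.543,-.385),.102,.118,.05),('capR',(.512,-.122),.102,.118,.05),('knob',(.56,-.262),.088,.1,.045),('gauge',(.685,-.27),.055,.07,.09),('regtop',(.61,-.262),.044,.054,.16)):
        m=(P[...,2]>z0)&(P[...,2]<z1)&(np.hypot(P[...,0]-xy[0],P[...,1]-xy[1])<r)&(c['d']>0)
        if m.sum()<8: continue
        q=(P[m][:,:2]*1000).astype(np.float32)
        (ce,rad)=cv2.minEnclosingCircle(q); R=cv2.minAreaRect(q)
        print(n,nm,m.sum(),np.round(ce,1),round(rad,1),'med z',np.median(P[m][:,2]).round(4),'rect',np.round(R[0],1),np.round(R[1],1),round(R[2],1))
        if nm.startswith('cap'):
            w=m&(p.min(2)>110); 
            if w.sum()>2:
                k=P[w][:,:2].mean(0)*1000; R2=cv2.minAreaRect((P[w][:,:2]*1000).astype(np.float32)); print('   ridge',w.sum(),k.round(1),np.rad2deg(np.arctan2(*(k-ce)[::-1])).round(0),R2[1:],)
    # brass ribs
    hsv=cv2.cvtColor(c['p'],cv2.COLOR_RGB2HSV)
    for nm,xy in(('L',(.543,-.385)),('R',(.512,-.122))):
        m=(hsv[...,1]>150)&(P[...,2]>.065)&(P[...,2]<.1)&(np.hypot(P[...,0]-xy[0],P[...,1]-xy[1])<.05)
        if m.sum(): k=P[m].mean(0); print('   rib',nm,m.sum(),k.round(4))
E
```

```text
w1 capL 1550 [ 540.6 -395.3] 28.5 med z 0.1093 rect [ 537.7 -395.3] [50.4 55.5] 8.5
   ridge 55 [ 547.8 -393. ] 18.0 ((14.597919464111328, 5.688668251037598), 16.288869857788086)
w1 capR 1935 [ 512.3 -130. ] 28.0 med z 0.1096 rect [ 511.6 -130.7] [53.8 55.1] 35.8
   ridge 120 [ 524.6 -126.2] 18.0 ((24.573596954345703, 6.321300506591797), 16.436246871948242)
w1 knob 393 [ 556.3 -263.4] 20.6 med z 0.0937 rect [ 556.6 -262.5] [14.  40.8] 73.2
w1 gauge 1907 [ 681.8 -274. ] 52.6 med z 0.0609 rect [ 679.1 -278.2] [ 94.9 104.1] 54.1
w1 regtop 5252 [ 591.8 -263.6] 147.3 med z 0.05 rect [ 609.6 -262.3] [225.  225.7] 4.2
   rib L 38 [ 0.5068 -0.3986  0.0785]
   rib R 40 [ 0.4792 -0.1285  0.0792]
scene0 capL 290 [ 542.7 -395.9] 28.5 med z 0.1096 rect [ 544.  -396.1] [53.3 54.9] 5.3
   ridge 17 [ 554.2 -391.6] 21.0 ((20.28481674194336, 7.8000874519348145), 11.979828834533691)
scene0 capR 202 [ 515.5 -131.3] 27.4 med z 0.1109 rect [ 515.8 -130.7] [50.8 53.1] 17.2
   ridge 11 [ 526.7 -126.3] 24.0 ((16.076784133911133, 7.4006195068359375), 21.706439971923828)
scene0 knob 64 [ 559.1 -264.6] 21.4 med
[... 232 characters left out ...]
ide0 capL 123 [ 540.4 -394. ] 29.5 med z 0.1103 rect [ 539.8 -392.4] [53.  54.3] 64.7
   ridge 12 [ 555.  -390.7] 13.0 ((22.446861267089844, 8.049748420715332), 15.297329902648926)
side0 capR 179 [ 513.  -127.2] 29.2 med z 0.1105 rect [ 512.2 -128.4] [52.1 55.9] 3.5
   ridge 17 [ 525.5 -124. ] 14.0 ((21.81476593017578, 9.474763870239258), 23.70173454284668)
side0 knob 43 [ 557.  -262.4] 20.2 med z 0.0943 rect [ 557.1 -260.2] [15.5 39.8] 80.9
side0 gauge 400 [ 667.5 -264.8] 69.4 med z 0.0625 rect [ 681.5 -271.6] [125.4 107.2] 44.3
side0 regtop 451 [ 619.1 -305. ] 135.4 med z 0.051 rect [ 622.2 -299.5] [171.6 225.2] 88.4
   rib L 4 [ 0.5209 -0.3765  0.0924]
   rib R 2 [ 0.5    -0.115   0.0893]
```

Call:
carry_out(linear=[[0.09,0.74,0.3],[0.09,0.74,0.3],[0.09,0.74,0.3],[0.09,0.74,0.3],[0,0,0.7],[0,0,0.7],[0,0,0.7],[0,0,0.7],[0,0,0.7],[0,0,0.7],[0,0,0.5],[0,0,0.28]], twist=[[0,0,0],[0,0,0],[0,0,0],[0,0,0],[0,0,0],[0,0,0],[0,0,0],[0,0,0],[0,0,0],[0,0,0],[0,0,0],[0,0,0]], jaw=[87,87,87,87,87,87,87,87,87,87,87,87])

```text
time: 3.78
tcp_pos: [0.5122, -0.129, 0.1532]
eef_rot: [3.141, -0.003, 2.921]
contact_force: [-0.5, -0.2, -0.4]
finger_gap: 0.997
grip_force: 0.0
```

Call:
carry_out(linear=[[0,0,0],[0,0,0],[0,0,0],[0,0,0],[0,0,0],[0,0,0],[0,0,0],[0,0,0]], twist=[[0,0,0],[0,0,0],[0,0,0],[0,0,0],[0,0,0],[0,0,0],[0,0,0],[0,0,0]], jaw=[87,87,70,45,45,45,45,45], newtons=20)

```text
time: 4.45
tcp_pos: [0.5134, -0.1312, 0.1557]
eef_rot: [3.141, 0.0, 2.918]
contact_force: [1.1, 5.2, 0.8]
finger_gap: 0.632
grip_force: 4.2
```

```bash
cat > st.py <<'E'
from h import *
s=manip.sense(); print({k:np.round(s[k],3).tolist() for k in s if k not in('dq','effort')})
E
python3 st.py
```

```text
{'time': 4.45, 'joint_pos': [-0.538, 0.265, 0.809, 1.949, -0.225, 1.019, 1.719], 'tcp_pos': [0.513, -0.131, 0.156], 'eef_rot': [3.141, 0.0, 2.918], 'contact_force': [1.053, 5.166, 0.786], 'ft_torque': [1.642, -0.43, 0.01], 'grip_force': 4.157, 'finger_gap': 0.632}
```

Call:
carry_out(linear=[[0,0,0],[0,0,0],[0,0,0.0025],[0,0,0.0025],[0,0,0.0025],[0,0,0.0025],[0,0,0.0025],[0,0,0.0025],[0,0,0.0025],[0,0,0.0025],[0,0,0.0025],[0,0,0.0025]], twist=[[0,0,0],[0,0,0],[0,0,1],[0,0,1],[0,0,1],[0,0,1],[0,0,1],[0,0,1],[0,0,1],[0,0,1],[0,0,1],[0,0,1]], jaw=[45,45,45,45,45,45,45,45,45,45,45,45])

```text
time: 5.45
tcp_pos: [0.5135, -0.1307, 0.1547]
eef_rot: [3.141, -0.001, 1.914]
contact_force: [-0.6, 4.2, 2.8]
finger_gap: 0.618
grip_force: 20.0
```

Call:
carry_out(linear=[[0,0,0.0025],[0,0,0.0025],[0,0,0.0025],[0,0,0.0025],[0,0,0.0025],[0,0,0.0025],[0,0,0.0025],[0,0,0.0025],[0,0,0.0025],[0,0,0.0025],[0,0,0.0025],[0,0,0.0025]], twist=[[0,0,1],[0,0,1],[0,0,1],[0,0,1],[0,0,1],[0,0,1],[0,0,1],[0,0,1],[0,0,1],[0,0,1],[0,0,1],[0,0,1]], jaw=[45,45,45,45,45,45,45,45,45,45,45,45])

```text
time: 6.45
tcp_pos: [0.5134, -0.1307, 0.1535]
eef_rot: [-3.141, -0.0, 0.714]
contact_force: [-1.1, 3.2, 5.1]
finger_gap: 0.618
grip_force: 20.0
```

```bash
python3 st.py
```

```text
{'time': 6.45, 'joint_pos': [-0.861, 0.497, 1.286, 1.96, -0.541, 1.096, -0.201], 'tcp_pos': [0.513, -0.131, 0.153], 'eef_rot': [-3.141, -0.0, 0.714], 'contact_force': [-1.065, 3.231, 5.071], 'ft_torque': [0.764, 0.469, 0.035], 'grip_force': 19.989, 'finger_gap': 0.618}
```

Call:
carry_out(linear=[[0,0,0.0025],[0,0,0.0025],[0,0,0.0025]], twist=[[0,0,0.8],[0,0,0.6],[0,0,0.4]], jaw=[45,45,45])

```text
time: 6.7
tcp_pos: [0.5134, -0.1306, 0.1532]
eef_rot: [-3.141, 0.0, 0.535]
contact_force: [-1.1, 3.8, 6.7]
finger_gap: 0.611
grip_force: 20.0
```

```bash
python3 st.py
```

```text
{'time': 6.7, 'joint_pos': [-0.873, 0.523, 1.312, 1.961, -0.57, 1.108, -0.354], 'tcp_pos': [0.513, -0.131, 0.153], 'eef_rot': [-3.141, 0.0, 0.535], 'contact_force': [-1.066, 3.812, 6.67], 'ft_torque': [0.923, 0.597, 0.088], 'grip_force': 19.992, 'finger_gap': 0.611}
```

Call:
carry_out(linear=[[0,0,0.0025],[0,0,0.0025],[0,0,0.0025],[0,0,0.0025]], twist=[[0,0,0.8],[0,0,0.8],[0,0,0.6],[0,0,0.4]], jaw=[45,45,45,45])

```text
time: 7.03
tcp_pos: [0.5127, -0.1308, 0.1523]
eef_rot: [-3.14, 0.002, 0.275]
contact_force: [-3.3, 2.6, 1.5]
finger_gap: 0.622
grip_force: 2.0
```

```bash
python3 st.py
```

```text
{'time': 7.033, 'joint_pos': [-0.882, 0.55, 1.338, 1.962, -0.6, 1.121, -0.588], 'tcp_pos': [0.513, -0.131, 0.152], 'eef_rot': [-3.14, 0.002, 0.275], 'contact_force': [-3.306, 2.57, 1.527], 'ft_torque': [0.606, 0.787, 0.086], 'grip_force': 1.995, 'finger_gap': 0.622}
```

Call:
carry_out(linear=[[0,0,0],[0,0,0],[0,0,0],[0,0,0],[0,0,0],[0,0,0],[0,0,0.0025],[0,0,0.0025],[0,0,0.0025],[0,0,0.0025]], twist=[[0,0,0],[0,0,0],[0,0,0],[0,0,0],[0,0,0],[0,0,0],[0,0,0.8],[0,0,0.8],[0,0,0.8],[0,0,0.6]], jaw=[45,45,45,45,45,45,45,45,45,45])

```text
time: 7.87
tcp_pos: [0.5127, -0.1306, 0.1519]
eef_rot: [-3.14, 0.002, -0.024]
contact_force: [-4.8, 5.0, 4.7]
finger_gap: 0.618
grip_force: 20.0
```

```bash
python3 st.py
```

```text
{'time': 7.867, 'joint_pos': [-0.888, 0.568, 1.354, 1.963, -0.621, 1.13, -0.87], 'tcp_pos': [0.513, -0.131, 0.152], 'eef_rot': [-3.14, 0.002, -0.024], 'contact_force': [-4.793, 5.007, 4.678], 'ft_torque': [1.057, 1.13, 0.055], 'grip_force': 19.994, 'finger_gap': 0.618}
```

Call:
carry_out(linear=[[0,0,0.0025],[0,0,0.0025],[0,0,0.0025],[0,0,0.0025],[0,0,0],[0,0,0]], twist=[[0,0,0.8],[0,0,0.8],[0,0,0.8],[0,0,0.8],[0,0,0.8],[0,0,0.6]], jaw=[45,45,45,45,45,45])

```text
time: 8.37
tcp_pos: [0.5128, -0.1302, 0.1515]
eef_rot: [-3.141, 0.002, -0.484]
contact_force: [-3.2, 5.7, 3.1]
finger_gap: 0.612
grip_force: 20.0
```

```bash
python3 st.py
```

```text
{'time': 8.367, 'joint_pos': [-0.891, 0.582, 1.365, 1.963, -0.637, 1.137, -1.317], 'tcp_pos': [0.513, -0.13, 0.151], 'eef_rot': [-3.141, 0.002, -0.484], 'contact_force': [-3.199, 5.712, 3.06], 'ft_torque': [1.432, 1.059, 0.065], 'grip_force': 19.995, 'finger_gap': 0.612}
```

Call:
carry_out(linear=[[0,0,0],[0,0,0],[0,0,0],[0,0,0]], twist=[[0,0,0.6],[0,0,0.6],[0,0,0.6],[0,0,0.2]], jaw=[45,45,45,45])

```text
time: 8.7
tcp_pos: [0.5129, -0.1301, 0.1514]
eef_rot: [-3.141, 0.003, -0.682]
contact_force: [-3.8, 5.5, 2.7]
finger_gap: 0.619
grip_force: 20.0
```

```bash
python3 st.py
```

```text
{'time': 8.7, 'joint_pos': [-0.892, 0.586, 1.368, 1.963, -0.64, 1.138, -1.513], 'tcp_pos': [0.513, -0.13, 0.151], 'eef_rot': [-3.141, 0.003, -0.682], 'contact_force': [-3.812, 5.492, 2.678], 'ft_torque': [1.369, 0.893, 0.759], 'grip_force': 19.998, 'finger_gap': 0.619}
```

Call:
carry_out(linear=[[0,0,0],[0,0,0],[0,0,0],[0,0,0],[0,0,-1],[0,0,-1],[0.3,0.3,-0.3],[0.59,0.59,0],[0.59,0.59,0],[0.59,0.59,0],[0.59,0.59,0],[0.59,0.59,0]], twist=[[0,0,0.3],[0,0,0],[0,0,0],[0,0,0],[0,0,0],[0,0,0],[0,0,0],[0,0,0],[0,0,0],[0,0,0],[0,0,0],[0,0,0]], jaw=[45,87,87,87,87,87,87,87,87,87,87,87])

```text
time: 9.7
tcp_pos: [0.5266, -0.3165, 0.2438]
eef_rot: [-3.141, -0.0, -0.711]
contact_force: [0.9, 0.6, 0.5]
finger_gap: 0.997
grip_force: 0.0
```

Call:
carry_out(linear=[[0.59,0.59,0],[0.59,0.59,0],[0.29,0.29,0],[0,0,0],[0,0,0],[0,0,0],[0,0,0],[0,0,0],[0,0,0],[0,0,0],[0,0,0],[0,0,0]], twist=[[0,0,0],[0,0,0],[0,0,0],[0,0,-1],[0,0,-1],[0,0,-1],[0,0,-1],[0,0,-1],[0,0,-1],[0,0,-1],[0,0,-1],[0,0,-1]], jaw=[87,87,87,87,87,87,87,87,87,87,87,87])

```text
time: 10.7
tcp_pos: [0.5325, -0.398, 0.2438]
eef_rot: [3.141, 0.0, 0.193]
contact_force: [-0.5, -0.1, -0.0]
finger_gap: 1.002
grip_force: 0.0
```

Call:
carry_out(linear=[[0,0,0],[0,0,0],[0,0,0],[0,0,0],[0,0,0],[0,0,0],[0,0,0],[0,0,0],[0,0,0],[0,0,0],[0,0,0],[0,0,0]], twist=[[0,0,-1],[0,0,-1],[0,0,-1],[0,0,-1],[0,0,-1],[0,0,-1],[0,0,-1],[0,0,-1],[0,0,-1],[0,0,-1],[0,0,-1],[0,0,-1]], jaw=[87,87,87,87,87,87,87,87,87,87,87,87])

```text
time: 11.7
tcp_pos: [0.5325, -0.3981, 0.2437]
eef_rot: [3.142, 0.001, 1.393]
contact_force: [-0.2, -0.3, 0.1]
finger_gap: 0.995
grip_force: 0.0
```

Call:
carry_out(linear=[[0,0,0],[0,0,0],[0,0,0],[0,0,0],[0,0,0],[0,0,0],[0,0,0],[0,0,0],[0,0,0],[0,0,0],[0,0,0]], twist=[[0,0,-1],[0,0,-1],[0,0,-1],[0,0,-1],[0,0,-1],[0,0,-1],[0,0,-1],[0,0,-1],[0,0,0],[0,0,0],[0,0,0]], jaw=[87,87,87,87,87,87,87,87,87,87,87])

```text
time: 12.62
tcp_pos: [0.5326, -0.3978, 0.2437]
eef_rot: [-3.141, 0.0, 2.184]
contact_force: [-0.6, 0.0, 0.6]
finger_gap: 1.002
grip_force: 0.0
```

```bash
cat >> h.py <<'E'
def to(x,y,z):
    s=manip.sense(); R=Ro.from_euler('xyz',s['eef_rot']).as_matrix(); d=R.T@(np.array([x,y,z])-s['tcp_pos']); print('tool shift units',(d/.04).round(3))
E
python3 st.py; python3 -c "
from h import *
to(.541,-.395,.1545)"
```

```text
{'time': 12.617, 'joint_pos': [0.211, 0.417, 0.488, 1.508, -0.2, 1.266, 1.338], 'tcp_pos': [0.533, -0.398, 0.244], 'eef_rot': [-3.141, 0.0, 2.184], 'contact_force': [-0.624, 0.034, 0.565], 'ft_torque': [-0.079, -0.023, -0.007], 'grip_force': 0.0, 'finger_gap': 1.002}
tool shift units [-0.062  0.213  2.231]
```

Call:
carry_out(linear=[[-0.06,0.21,0],[0,0,0.7],[0,0,0.7],[0,0,0.5],[0,0,0.33],[0,0,0],[0,0,0],[0,0,0],[0,0,0],[0,0,0],[0,0,0],[0,0,0]], twist=[[0,0,0],[0,0,0],[0,0,0],[0,0,0],[0,0,0],[0,0,0],[0,0,0],[0,0,0],[0,0,0],[0,0,0],[0,0,0],[0,0,0]], jaw=[87,87,87,87,87,87,87,45,45,45,45,45])

```text
time: 13.62
tcp_pos: [0.5412, -0.3948, 0.1552]
eef_rot: [3.141, 0.001, 2.188]
contact_force: [0.3, -0.9, -0.1]
finger_gap: 0.705
grip_force: 0.0
```

Call:
carry_out(linear=[[0,0,0],[0,0,0],[0,0,0.0025],[0,0,0.0025],[0,0,0.0025],[0,0,0.0025],[0,0,0.0025],[0,0,0.0025],[0,0,0.0025],[0,0,0.0025],[0,0,0.0025],[0,0,0.0025]], twist=[[0,0,0],[0,0,0],[0,0,1],[0,0,1],[0,0,1],[0,0,1],[0,0,1],[0,0,1],[0,0,1],[0,0,1],[0,0,1],[0,0,1]], jaw=[45,45,45,45,45,45,45,45,45,45,45,45])

```text
time: 14.62
tcp_pos: [0.5418, -0.3948, 0.154]
eef_rot: [3.14, 0.0, 1.183]
contact_force: [3.0, -0.2, -0.2]
finger_gap: 0.617
grip_force: 20.0
```

Call:
carry_out(linear=[[0,0,0.0025],[0,0,0.0025],[0,0,0.0025],[0,0,0.0025],[0,0,0.0025],[0,0,0.0025],[0,0,0.0025],[0,0,0.0025],[0,0,0.0025],[0,0,0.0025],[0,0,0.0025],[0,0,0.0025]], twist=[[0,0,1],[0,0,1],[0,0,1],[0,0,1],[0,0,1],[0,0,1],[0,0,1],[0,0,1],[0,0,1],[0,0,1],[0,0,1],[0,0,1]], jaw=[45,45,45,45,45,45,45,45,45,45,45,45])

```text
time: 15.62
tcp_pos: [0.5424, -0.3958, 0.153]
eef_rot: [3.138, -0.003, -0.017]
contact_force: [5.6, -6.5, -3.1]
finger_gap: 0.612
grip_force: 20.0
```

```bash
python3 st.py
```

```text
{'time': 15.617, 'joint_pos': [-0.086, 0.647, 0.935, 1.601, -0.553, 1.174, -0.618], 'tcp_pos': [0.542, -0.396, 0.153], 'eef_rot': [3.138, -0.003, -0.017], 'contact_force': [5.617, -6.519, -3.111], 'ft_torque': [-1.668, -1.102, 0.028], 'grip_force': 19.994, 'finger_gap': 0.612}
```

Remaining about 1.15 rad plus a little.

Call:
carry_out(linear=[[0,0,0.0025],[0,0,0.0025],[0,0,0.0025],[0,0,0.0025],[0,0,0.0025],[0,0,0.0025],[0,0,0.0025],[0,0,0.0025],[0,0,0.0025],[0,0,0.0025],[0,0,0]], twist=[[0,0,1],[0,0,1],[0,0,1],[0,0,1],[0,0,1],[0,0,1],[0,0,1],[0,0,1],[0,0,1],[0,0,1],[0,0,0.8]], jaw=[45,45,45,45,45,45,45,45,45,45,45])

```text
time: 16.53
tcp_pos: [0.5418, -0.3967, 0.152]
eef_rot: [3.141, -0.006, -1.098]
contact_force: [3.3, -10.7, -4.5]
finger_gap: 0.614
grip_force: 20.0
```

```bash
python3 st.py
```

```text
{'time': 16.533, 'joint_pos': [-0.194, 0.782, 1.161, 1.607, -0.746, 1.254, -1.565], 'tcp_pos': [0.542, -0.397, 0.152], 'eef_rot': [3.141, -0.006, -1.098], 'contact_force': [3.348, -10.71, -4.523], 'ft_torque': [-2.291, -0.769, 0.079], 'grip_force': 19.997, 'finger_gap': 0.614}
```

Call:
carry_out(linear=[[0,0,0],[0,0,0],[0,0,0]], twist=[[0,0,0.6],[0,0,0.6],[0,0,0.4]], jaw=[45,45,45])

```text
time: 16.78
tcp_pos: [0.5412, -0.3953, 0.1516]
eef_rot: [3.141, -0.002, -1.255]
contact_force: [-1.6, -1.3, 1.9]
finger_gap: 0.616
grip_force: 20.0
```

```bash
python3 st.py
```

```text
{'time': 16.783, 'joint_pos': [-0.206, 0.804, 1.191, 1.608, -0.774, 1.272, -1.704], 'tcp_pos': [0.541, -0.395, 0.152], 'eef_rot': [3.141, -0.002, -1.255], 'contact_force': [-1.57, -1.348, 1.908], 'ft_torque': [-0.337, 0.424, 0.839], 'grip_force': 19.997, 'finger_gap': 0.616}
```

Call:
carry_out(linear=[[0,0,0],[0,0,0],[0,0,0],[0,0,0],[0,0,-0.9],[0,0,-0.9],[0,0,-0.9],[0,0,-0.9],[0,0,-0.9],[0,0,0],[0,0,0],[0,0,0]], twist=[[0,0,0.2],[0,0,0],[0,0,0],[0,0,0],[0,0,0],[0,0,0],[0,0,-1],[0,0,-1],[0,0,-1],[0,0,-1],[0,0,-1],[0,0,-1]], jaw=[45,87,87,87,87,87,87,87,87,87,87,87])

```text
time: 17.78
tcp_pos: [0.5411, -0.3947, 0.3322]
eef_rot: [-3.141, -0.001, -0.667]
contact_force: [-0.0, -0.3, 0.4]
finger_gap: 1.0
grip_force: 0.0
```

Call:
carry_out(linear=[[0,0,0],[0,0,0],[0,0,0],[0,0,0],[0,0,0],[0,0,0],[0,0,0],[0.3,-0.8,0],[0.3,-0.8,0],[0.3,-0.8,0],[0.3,-0.8,0],[0,0,0]], twist=[[0,0,-1],[0,0,-1],[0,0,-1],[0,0,-1],[0,0,-1],[0,0,-1],[0,0,-1],[0,0,0],[0,0,0],[0,0,0],[0,0,0],[0,0,0]], jaw=[87,87,87,87,87,87,87,87,87,87,87,87])

```text
time: 18.78
tcp_pos: [0.5895, -0.2569, 0.3306]
eef_rot: [-3.138, -0.001, 0.039]
contact_force: [0.8, 2.0, -1.1]
finger_gap: 0.998
grip_force: 0.0
```

Call:
carry_out(linear=[[0,0,0],[0,0,0]], twist=[[0,0,0],[0,0,0]], jaw=[87,87])

```text
time: 18.95
tcp_pos: [0.5852, -0.2656, 0.3315]
eef_rot: [3.141, 0.0, 0.028]
contact_force: [-0.2, -0.2, -0.5]
finger_gap: 0.996
grip_force: 0.0
```

```bash
python3 st.py; python3 -c "
from h import *
c=snap('wrist','w2')
print(proj(c,[[.682,-.274,.061],[.557,-.263,.094],[.541,-.395,.106],[.513,-.13,.106]]).round(0))
a=cv2.imread('pics/w2.png'); cv2.imwrite('pics/w2b.png',cv2.resize(a[0:300,120:520],(800,600),interpolation=cv2.INTER_CUBIC))"
```

```text
{'time': 18.95, 'joint_pos': [-0.392, 0.457, 1.058, 1.463, -0.397, 1.452, -0.874], 'tcp_pos': [0.585, -0.266, 0.331], 'eef_rot': [3.141, 0.0, 0.028], 'contact_force': [-0.19, -0.17, -0.453], 'ft_torque': [-0.109, 0.215, 0.033], 'grip_force': 0.0, 'finger_gap': 0.996}
[[334.  77.]
 [319. 212.]
 [457. 235.]
 [181. 255.]]
```

View pics/w2b.png

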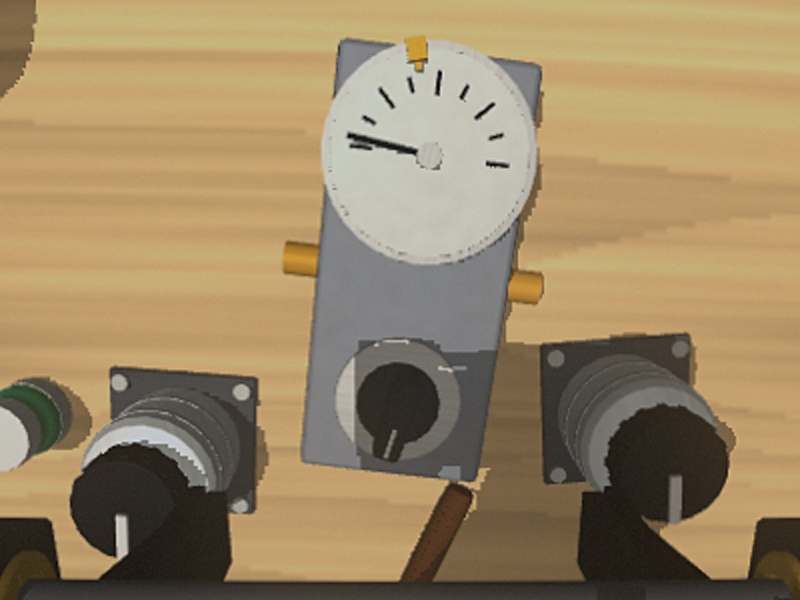

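```bash
python3 - <<'E'
from h import *
c=load('w2'); f=lambda u,v,z:atz(c,u/2+120,v/2,z)[:2]
o=f(429,155,.064);n=f(347,135,.064);m=f(418,70,.064)
a=[np.arctan2(*(q-o)[::-1]) for q in(n,m)]
print(o,n,m,np.linalg.norm(n-o),np.linalg.norm(m-o),a,(a[0]-a[1])/.55)
P=cloud(c); 
M=(P[...,2]>.088)&(P[...,2]<.1)&(np.hypot(P[...,0]-.557,P[...,1]+.263)<.045)
print(cv2.minAreaRect((P[M][:,:2]*1000).astype(np.float32)), P[M][:,2].max())
for nm,xy in(('L',(.541,-.395)),('R',(.513,-.13))):
    m=(P[...,2]>.1)&(P[...,2]<.115)&(np.hypot(P[...,0]-xy[0],P[...,1]-xy[1])<.035)
    print(nm,np.median(P[m][:,2])); q=P[m&(c['p'].min(2)>100)][:,:2]; ce=cv2.minEnclosingCircle((P[m][:,:2]*1000).astype(np.float32)); k=q.mean(0)*1000-ce[0]; print(ce,len(q),np.rad2deg(np.arctan2(k[1],k[0])))
to(.557,-.263,.331)
E
```

```text
[ 0.68168462 -0.27447131] [ 0.68970355 -0.2354547 ] [ 0.7193428  -0.26802526] 0.03983213443346292 0.03820589849703722 [np.float64(1.368092852908568), np.float64(0.16952966360450744)] 2.179205798734656
((557.9663696289062, -262.1132507324219), (14.182427406311035, 41.6466064453125), 73.3500747680664) 0.09671819347127877
L 0.10582537105500331
((540.42626953125, -394.8757019042969), 28.3082218170166) 117 -171.83379895817433
R 0.10587623601669327
((513.4757690429688, -130.29391479492188), 27.571794509887695) 127 174.44642311135513
tool shift units [-0.691 -0.106  0.014]
```

```bash
python3 - <<'E'
from h import *
c=load('w2'); P=cloud(c)
r=np.hypot(P[...,0]-.5575,P[...,1]+.2625)
for a,b in((0,.008),(.009,.013),(.013,.018),(.018,.022),(.022,.03)):
    print(a,np.histogram(P[(r>=a)&(r<b)][:,2],bins=np.arange(.04,.105,.005)))
E
```

```text
0 (array([  0,   0,   0,   0,   2,   2,   3,   1,   3,   2, 179,  12]), array([0.04 , 0.045, 0.05 , 0.055, 0.06 , 0.065, 0.07 , 0.075, 0.08 ,
       0.085, 0.09 , 0.095, 0.1  ]))
0.009 (array([  0,   0,   0,   0,  94,  10,   3,   3,   4,   4, 124,   5]), array([0.04 , 0.045, 0.05 , 0.055, 0.06 , 0.065, 0.07 , 0.075, 0.08 ,
       0.085, 0.09 , 0.095, 0.1  ]))
0.013 (array([  0,   0,   0,   0, 253,  25,   4,   4,   4,   3, 136,   7]), array([0.04 , 0.045, 0.05 , 0.055, 0.06 , 0.065, 0.07 , 0.075, 0.08 ,
       0.085, 0.09 , 0.095, 0.1  ]))
0.018 (array([  0,   0,   1,  36, 315,  23,  17,  17,  16,  17,  88,   1]), array([0.04 , 0.045, 0.05 , 0.055, 0.06 , 0.065, 0.07 , 0.075, 0.08 ,
       0.085, 0.09 , 0.095, 0.1  ]))
0.022 (array([  0,   0, 127, 836,  13,   0,   0,   0,   0,   0,   0,   0]), array([0.04 , 0.045, 0.05 , 0.055, 0.06 , 0.065, 0.07 , 0.075, 0.08 ,
       0.085, 0.09 , 0.095, 0.1  ]))
```

Call:
carry_out(linear=[[-0.35,-0.05,0],[-0.34,-0.05,0],[0,0,0],[0,0,0],[0,0,0],[0,0,0],[0,0,0],[0,0,0],[0,0,0],[0,0,0],[0,0,0],[0,0,0]], twist=[[0,0,0],[0,0,0],[0,0,-1],[0,0,-1],[0,0,-1],[0,0,-1],[0,0,-1],[0,0,-1],[0,0,-1],[0,0,-1],[0,0,-1],[0,0,-1]], jaw=[40,40,40,40,40,40,40,40,40,40,40,40])

```text
time: 20.0
tcp_pos: [0.5567, -0.2642, 0.3315]
eef_rot: [3.141, 0.0, 1.03]
contact_force: [-0.1, 0.1, -0.5]
finger_gap: 0.463
grip_force: 0.0
```

Call:
carry_out(linear=[[0,0,0.5],[0,0,0.5],[0,0,0.5],[0,0,0.5],[0,0,0.5],[0,0,0.5],[0,0,0],[0,0,0],[0,0,0],[0,0,0],[0,0,0],[0,0,0]], twist=[[0,0,-1],[0,0,-1],[0,0,-1],[0,0,-1],[0,0,-1],[0,0,-1],[0,0,-1],[0,0,-1],[0,0,-1],[0,0,-1],[0,0,-1],[0,0,-1]], jaw=[40,40,40,40,40,40,40,40,40,40,40,40])

```text
time: 21.0
tcp_pos: [0.5567, -0.2642, 0.2115]
eef_rot: [-3.141, 0.0, 2.23]
contact_force: [1.0, 0.3, 0.6]
finger_gap: 0.459
grip_force: 0.0
```

Call:
carry_out(linear=[[0,0,0],[0,0,0],[0,0,0],[0,0,0],[0,0,0],[0,0,0],[0,0,0],[0,0,0],[0,0,0]], twist=[[0,0,-1],[0,0,-1],[0,0,-1],[0,0,-1],[0,0,-1],[0,0,-1],[0,0,-0.2],[0,0,0],[0,0,0]], jaw=[40,40,40,40,40,40,40,40,40])

```text
time: 21.75
tcp_pos: [0.5572, -0.2632, 0.2114]
eef_rot: [-3.141, 0.0, 2.843]
contact_force: [-0.1, 0.2, 0.3]
finger_gap: 0.462
grip_force: 0.0
```

```bash
python3 st.py; python3 -c "
from h import *
to(.5575,-.2625,.143)"
```

```text
{'time': 21.75, 'joint_pos': [-0.035, 0.342, 0.502, 1.674, -0.176, 1.17, 1.784], 'tcp_pos': [0.557, -0.263, 0.211], 'eef_rot': [-3.141, 0.0, 2.843], 'contact_force': [-0.109, 0.153, 0.326], 'ft_torque': [0.005, -0.028, 0.015], 'grip_force': 0.0, 'finger_gap': 0.462}
tool shift units [-0.002  0.018  1.71 ]
```

Call:
carry_out(linear=[[0,0.02,0.5],[0,0,0.5],[0,0,0.4],[0,0,0.3],[0,0,0],[0,0,0],[0,0,0],[0,0,0],[0,0,0],[0,0,0],[0,0,0],[0,0,0]], twist=[[0,0,0],[0,0,0],[0,0,0],[0,0,0],[0,0,0],[0,0,0],[0,0,0],[0,0,0],[0,0,0],[0,0,0],[0,0,0],[0,0,0]], jaw=[40,40,40,40,40,40,5,5,5,5,5,5], newtons=30)

```text
time: 22.75
tcp_pos: [0.5579, -0.2625, 0.144]
eef_rot: [-3.14, 0.001, 2.847]
contact_force: [-0.3, -3.6, 2.2]
finger_gap: 0.161
grip_force: 30.0
```

Call:
carry_out(linear=[[0,0,0],[0,0,0],[0,0,0],[0,0,0],[0,0,0],[0,0,0],[0,0,0],[0,0,0],[0,0,0],[0,0,0],[0,0,0],[0,0,0]], twist=[[0,0,0],[0,0,1],[0,0,1],[0,0,1],[0,0,1],[0,0,1],[0,0,1],[0,0,1],[0,0,1],[0,0,1],[0,0,1],[0,0,0.9]], jaw=[5,5,5,5,5,5,5,5,5,5,5,5])

```text
time: 23.75
tcp_pos: [0.5583, -0.2622, 0.144]
eef_rot: [3.141, 0.002, 1.752]
contact_force: [0.1, -4.5, 2.1]
finger_gap: 0.156
grip_force: 30.0
```

Call:
carry_out(linear=[[0,0,0],[0,0,0],[0,0,0],[0,0,0],[0,0,0],[0,0,0],[0,0,0],[0,0,0],[0,0,0],[0,0,0],[0,0,0],[0,0,0]], twist=[[0,0,1],[0,0,1],[0,0,1],[0,0,1],[0,0,1],[0,0,1],[0,0,1],[0,0,1],[0,0,1],[0,0,1],[0,0,0],[0,0,0]], jaw=[5,5,5,5,5,5,5,5,5,5,5,5])

```text
time: 24.75
tcp_pos: [0.5588, -0.2623, 0.144]
eef_rot: [3.138, 0.0, 0.757]
contact_force: [2.8, -4.8, 0.7]
finger_gap: 0.156
grip_force: 30.0
```

```bash
python3 st.py; python3 -c "
from h import *
c=snap('wrist','w3'); q=proj(c,[.682,-.2745,.062])[0]; print(q)
for n in('scene','side'):
  c=snap(n,n+'1'); print(n,proj(c,[.682,-.2745,.062])[0])
"
```

```text
{'time': 24.75, 'joint_pos': [-0.337, 0.536, 0.927, 1.751, -0.477, 1.095, -0.066], 'tcp_pos': [0.559, -0.262, 0.144], 'eef_rot': [3.138, 0.0, 0.757], 'contact_force': [2.78, -4.808, 0.73], 'ft_torque': [-1.388, -0.304, -0.019], 'grip_force': 29.999, 'finger_gap': 0.156}
[520.15582856  93.51731534]
scene [274.26269276 290.17955828]
side [332.04281121 154.49367763]
```

```bash
python3 -c "
import cv2
a=cv2.imread('pics/w3.png'); cv2.imwrite('pics/w3b.png',cv2.resize(a[0:190,430:630],None,fx=3,fy=3,interpolation=cv2.INTER_CUBIC))"
```

```text
(no output)
```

View pics/w3b.png

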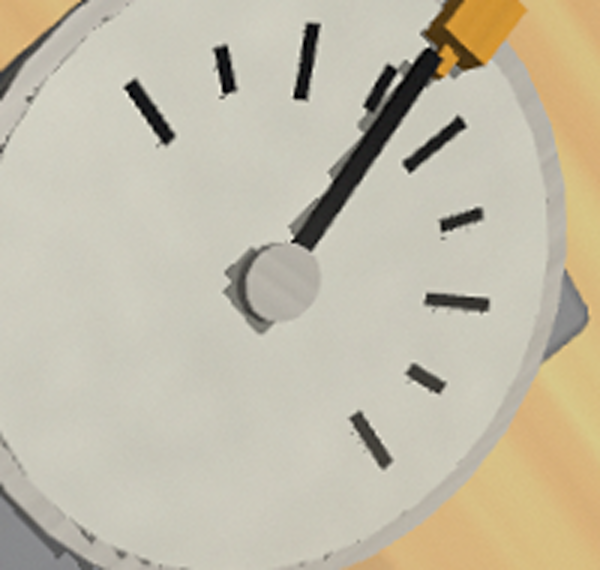

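```bash
python3 - <<'E'
from h import *
c=load('w3'); f=lambda u,v,z:atz(c,(u+.5)/3+430-.5,(v+.5)/3-.5,z)[:2]
ax=f(283,283,.066)
o=f(300,243,.064);n=f(431,53,.064);m=f(445,63,.064)
print(ax,n,m,np.linalg.norm(n-ax),np.linalg.norm(m-ax))
a=[np.arctan2(*(q-ax)[::-1]) for q in(n,m)]; print(a,(a[0]-a[1])/.55, np.arctan2(*(n-f(306,243,.064))[::-1]))
E
```

```text
[ 0.68163382 -0.27445706] [ 0.72071533 -0.26554059] [ 0.72147856 -0.26824912] 0.040085757161784315 0.04032545619403172
[np.float64(0.22431129462117336), np.float64(0.1545606047248106)] 0.12681943617520502 0.2349793141923841
```

Call:
carry_out(linear=[[0,0,0],[0,0,0],[0,0,0],[0,0,0]], twist=[[0,0,0.6],[0,0,0.6],[0,0,0],[0,0,0]], jaw=[5,5,5,5])

```text
time: 25.23
tcp_pos: [0.5588, -0.2624, 0.144]
eef_rot: [3.138, -0.0, 0.637]
contact_force: [2.4, -4.6, 0.8]
finger_gap: 0.158
grip_force: 30.0
```

```bash
python3 st.py; python3 -c "
from h import *
c=snap('wrist','w4'); q=proj(c,[.682,-.2745,.062])[0]; print(q)
a=cv2.imread('pics/w4.png'); cv2.imwrite('pics/w4b.png',cv2.resize(a[0:150,450:600],None,fx=4,fy=4,interpolation=cv2.INTER_CUBIC))
"
```

```text
{'time': 25.233, 'joint_pos': [-0.354, 0.549, 0.954, 1.752, -0.497, 1.101, -0.17], 'tcp_pos': [0.559, -0.262, 0.144], 'eef_rot': [3.138, -0.0, 0.637], 'contact_force': [2.403, -4.628, 0.764], 'ft_torque': [-1.402, -0.412, -0.077], 'grip_force': 29.999, 'finger_gap': 0.158}
[501.41872112  69.42342473]
```

View pics/w4b.png

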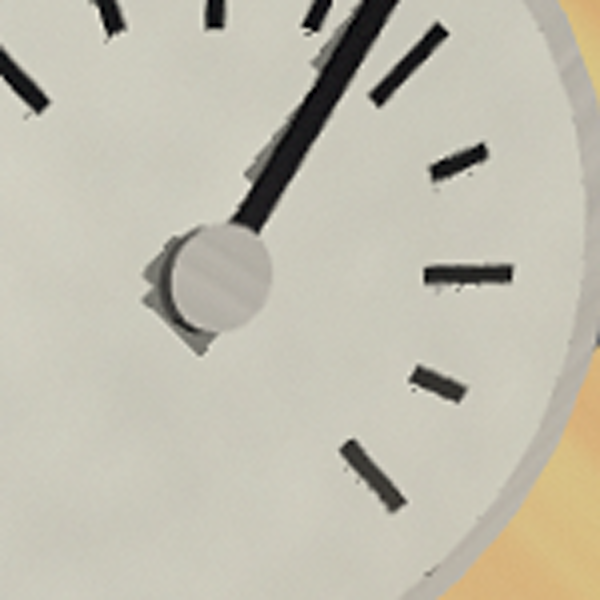

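Call:
carry_out(linear=[[0,0,0],[0,0,0],[0,0,0],[0,0,-0.8],[0,0,-0.8],[0,0,-0.8],[0,0,0],[0,0,0]], twist=[[0,0,0],[0,0,0],[0,0,0],[0,0,0],[0,0,0],[0,0,0],[0,0,0],[0,0,0]], jaw=[40,40,40,40,40,40,40,40])

```text
time: 25.95
tcp_pos: [0.5587, -0.2613, 0.2409]
eef_rot: [3.14, -0.002, 0.638]
contact_force: [-1.3, -0.7, -0.6]
finger_gap: 0.455
grip_force: 0.0
```

```bash
python3 st.py; python3 - <<'E'
from h import *
c=load('w4'); f=lambda u,v,z:atz(c,(u+.5)/4+450-.5,(v+.5)/4-.5,z)[:2]
A=f(246,222,.064);B=f(381,1,.064);print('w4 needle',np.arctan2(*(B-A)[::-1]), 'axis->B',np.arctan2(*(B-np.array([.68163,-.27446]))[::-1]))
c=snap('wrist','w5'); q=proj(c,[.682,-.2745,.062])[0]; print(q)
u,v=int(q[0]),int(q[1]); u0,v0=u-60,max(v-60,0); print(u0,v0)
a=cv2.imread('pics/w5.png'); cv2.imwrite('pics/w5b.png',cv2.resize(a[v0:v0+120,u0:u0+120],None,fx=5,fy=5,interpolation=cv2.INTER_CUBIC))
E
```

```text
{'time': 25.95, 'joint_pos': [-0.414, 0.451, 1.032, 1.657, -0.405, 1.263, -0.234], 'tcp_pos': [0.559, -0.261, 0.241], 'eef_rot': [3.14, -0.002, 0.638], 'contact_force': [-1.346, -0.746, -0.562], 'ft_torque': [-0.101, 0.113, 0.051], 'grip_force': 0.0, 'finger_gap': 0.455}
w4 needle 0.139612772133585 axis->B 0.14891930618086108
[438.95215176  80.46899768]
378 20
```

View pics/w5b.png

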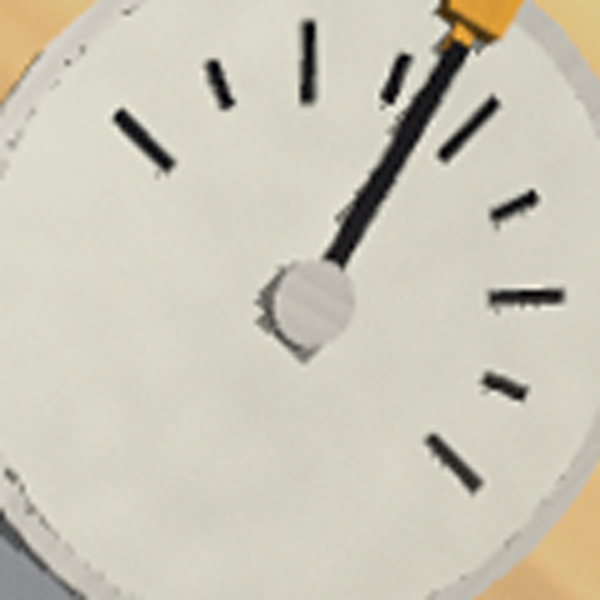

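```bash
python3 - <<'E'
from h import *
ax=np.array([.6816,-.2745])
for n in('w2','w3','w5','w1'):
    c=load(n);P=cloud(c);hsv=cv2.cvtColor(c['p'],cv2.COLOR_RGB2HSV)
    r=np.hypot(*(P[...,:2]-ax).transpose(2,0,1))
    m=(hsv[...,1]>150)&(hsv[...,0]>12)&(hsv[...,0]<28)&(r<.06)&(P[...,2]>.058)
    if m.sum()<5: print(n,m.sum()); continue
    q=P[m][:,:2]-ax; an=np.arctan2(q[:,1],q[:,0])
    for lo,hi in((.036,.043),(.043,.06)):
        k=(r[m]>lo)&(r[m]<hi)
        if k.sum(): print(n,lo,k.sum(),'ang mean',an[k].mean().round(3),'range',an[k].min().round(3),an[k].max().round(3),'z',np.median(P[m][k][:,2]).round(4), np.mean(r[m][k]).round(4))
    d=(c['p'].max(2)<60)&(r>.010)&(r<.041)&(np.abs(P[...,2]-.063)<.006)
    q=P[d][:,:2]-ax; an=np.arctan2(q[:,1],q[:,0]); ref={'w2':1.368,'w3':.224,'w5':.145}.get(n,.15); k=np.abs(an-ref)<.09
    # exclude printed ticks by radius<.025
    for b in((.012,.026),(.026,.041)):
        kk=k&(r[d]>b[0])&(r[d]<b[1]); print('  needle',b,kk.sum(),an[kk].mean().round(4))
E
```

```text
w2 0.036 21 ang mean 0.16 range 0.069 0.242 z 0.0644 0.0415
w2 0.043 105 ang mean 0.161 range 0.068 0.251 z 0.0665 0.048
  needle (0.012, 0.026) 37 1.3632
  needle (0.026, 0.041) 34 1.3601
w3 0.036 141 ang mean 0.17 range 0.066 0.267 z 0.0646 0.0418
w3 0.043 421 ang mean -0.017 range -2.705 0.273 z 0.0664 0.0474
  needle (0.012, 0.026) 200 0.2372
  needle (0.026, 0.041) 266 0.2392
w5 0.036 31 ang mean 0.164 range 0.086 0.23 z 0.0644 0.0419
w5 0.043 218 ang mean 0.146 range -2.614 0.27 z 0.0665 0.0476
  needle (0.012, 0.026) 71 0.1678
  needle (0.026, 0.041) 80 0.1629
w1 0.036 2 ang mean 0.132 range 0.117 0.146 z 0.0672 0.0421
w1 0.043 35 ang mean 0.167 range 0.072 0.257 z 0.0667 0.0475
  needle (0.012, 0.026) 0 nan
  needle (0.026, 0.041) 0 nan<stdin>:16: RuntimeWarning: Mean of empty slice.
  ret = ret.dtype.type(ret / rcount)
```

Call:
carry_out(linear=[[0.1,-0.1,-1],[0.27,-0.75,-0.5],[0.27,-0.75,-0.5],[0.27,-0.75,-0.5],[0.27,-0.75,-0.5],[0.27,-0.75,-0.5],[0.27,-0.75,-0.5],[0.27,-0.75,-0.5],[0.27,-0.75,-0.5],[0.27,-0.75,0],[0.27,-0.75,0],[0.27,-0.75,0]], twist=[[0,0,0],[0,0,0],[0,0,0],[0,0,0],[0,0,0],[0,0,0],[0,0,0],[0,0,0],[0,0,0],[0,0,0],[0,0,0],[0,0,0]], jaw=[60,60,60,60,60,60,60,60,60,60,60,60])

```text
time: 27.0
tcp_pos: [0.4565, 0.0821, 0.4386]
eef_rot: [-3.141, 0.001, 0.639]
contact_force: [1.2, -0.4, -0.8]
finger_gap: 0.69
grip_force: 0.0
```

Call:
carry_out(linear=[[0.27,-0.75,0],[0.27,-0.75,0],[0.27,-0.75,0],[0,0,0],[0,0,0],[0,0,0],[0,0,0],[0,0,0],[0,0,0],[0,0,0],[0,0,0],[0,0,0]], twist=[[0,0,0],[0,0,0],[0,0,0],[0,0,-1],[0,0,-1],[0,0,-1],[0,0,-1],[0,0,-1],[0,0,-1],[0,0,-1],[0,0,-1],[0,0,-1]], jaw=[60,60,60,60,60,60,60,60,60,60,60,60])

```text
time: 28.0
tcp_pos: [0.4296, 0.1722, 0.438]
eef_rot: [-3.14, 0.002, 1.544]
contact_force: [-0.4, 0.0, 0.2]
finger_gap: 0.69
grip_force: 0.0
```

Call:
carry_out(linear=[[0,0,0],[0,0,0],[0,0,0],[0,0,0],[0,0,0],[0,0,0],[0,0,0],[0,0,0],[0,0,0],[0,0,0],[0,0,0],[0,0,0]], twist=[[0,0,-1],[0,0,-1],[0,0,-1],[0,0,-1],[0,0,-1],[0,0,-1],[0,0,-1],[0,0,-1],[0,0,-1],[0,0,-1],[0,0,-1],[0,0,-1]], jaw=[60,60,60,60,60,60,60,60,60,60,60,60])

```text
time: 29.0
tcp_pos: [0.4295, 0.1722, 0.4382]
eef_rot: [-3.139, -0.001, 2.744]
contact_force: [-0.3, 0.0, 0.1]
finger_gap: 0.687
grip_force: 0.0
```

Call:
carry_out(linear=[[0,0,0],[0,0,0],[0,0,0],[0,0,0],[0,0,0],[0,0,0]], twist=[[0,0,-1],[0,0,-1],[0,0,-1],[0,0,-1],[0,0,0],[0,0,0]], jaw=[60,60,60,60,60,60])

```text
time: 29.5
tcp_pos: [0.4296, 0.1722, 0.4386]
eef_rot: [-3.141, -0.001, 3.136]
contact_force: [0.1, -0.1, 0.6]
finger_gap: 0.691
grip_force: 0.0
```

```bash
python3 st.py; cat >> h.py <<'E'
def tiles(c,zmax=.03):
    P=cloud(c);h=cv2.cvtColor(c['p'],cv2.COLOR_RGB2HSV)
    m=((h[...,0]<12)|(h[...,0]>174))&(h[...,1]>130)&(h[...,2]>70)&(P[...,0]>.3)&(P[...,0]<.85)&(np.abs(P[...,1])<.5)&(c['d']>0)&(P[...,2]<.13)
    m=cv2.morphologyEx(m.astype(np.uint8),cv2.MORPH_CLOSE,np.ones((5,5)))
    n,l,st,ce=cv2.connectedComponentsWithStats(m)
    for i in range(1,n):
        if st[i,4]<30: continue
        q=P[l==i]; z=np.median(q[:,2]); q=q[np.abs(q[:,2]-z)<.02]
        if z<.03: q=q[q[:,2]>.007]
        R=cv2.minAreaRect((q[:,:2]*1000).astype(np.float32)); (w,hh),a=R[1],R[2]
        la=a if w>hh else a+90
        print('tile px',ce[i].round(),st[i,4],'c',np.round(R[0],1),'size',np.round([max(w,hh),min(w,hh)],1),'long axis deg',round((la+90)%180-90,1),'z',z.round(4))
E
python3 - <<'E'
from h import *
for n in('wrist','scene','side'):
    c=snap(n,n+'5'); print(n); tiles(c)
E
```

```text
{'time': 29.5, 'joint_pos': [-1.633, -0.282, 0.942, 1.677, 0.228, 1.633, 0.869], 'tcp_pos': [0.43, 0.172, 0.439], 'eef_rot': [-3.141, -0.001, 3.136], 'contact_force': [0.113, -0.129, 0.568], 'ft_torque': [0.063, 0.034, -0.004], 'grip_force': 0.0, 'finger_gap': 0.691}
wrist
tile px [432.  79.] 327 c [325.4 350.4] size [154.4  37.6] long axis deg 85.2 z 0.0057
tile px [428. 153.] 1094 c [429.6 328.3] size [59.4 38.7] long axis deg 36.8 z 0.0102
tile px [374. 158.] 1084 c [436.  248.1] size [59.2 39.6] long axis deg -0.5 z 0.01
tile px [ 21. 171.] 259 c [ 443.5 -282.9] size [91.  10.4] long axis deg -23.2 z 0.0192
tile px [237. 165.] 1081 c [445.4  47. ] size [59.9 39.6] long axis deg -11.8 z 0.0099
scene
tile px [348. 172.] 84 c [432.1 327.2] size [54.7 42.3] long axis deg 36.8 z 0.012
tile px [336. 182.] 91 c [439.4 243.6] size [54.3 39. ] long axis deg 7.3 z 0.0117
tile px [299. 208.] 120 c [447.8  42.5] size [58.4 38.2] long axis deg -6.3 z 0.0117
side
tile px [351. 244.] 222 c [446.6  49.6] size [60.5 38.4] long axis deg -10.1 z 0.011
tile px [320. 296.] 323 c [436.9 249.6] size [60.2 39.5] long axis deg -1.1 z 0.0113
tile px [306. 321.] 382 c [429.9 330.2] size [57.9 40.2] long axis deg 37.1 z 0.0111
tile px [338. 351.] 37 c [329.3 355.6] size [80.4  1.5] long axis deg -78.7 z 0.0062
```

View pics/wrist5.png

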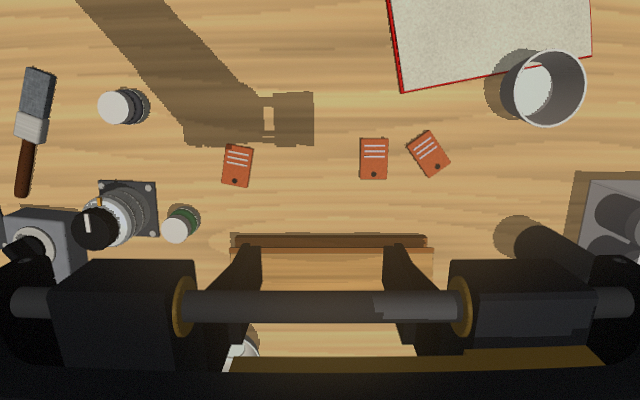

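```bash
python3 - <<'E'
from h import *
for n in('scene0','side0','scene5','side5'):
    c=load(n);P=cloud(c)
    m=(P[...,2]>.025)&(P[...,2]<.115)&(P[...,0]>.53)&(P[...,0]<.76)&(P[...,1]>-.03)&(P[...,1]<.4)&(c['d']>0)
    q=P[m]
    k=np.ones(len(q),bool)
    for _ in range(15):
        A=np.c_[q[:,:2],np.ones(len(q))]; s=np.linalg.lstsq(A[k],q[k][:,2],rcond=None)[0]; e=q[:,2]-A@s; k=np.abs(e)<max(.004,np.percentile(np.abs(e),40))
    k=np.abs(e)<.004
    nrm=np.array([-s[0],-s[1],1]);nrm/=np.linalg.norm(nrm)
    f=q[k]; R=cv2.minAreaRect((f[:,:2]*1000).astype(np.float32))
    print(n,m.sum(),k.sum(),'n',nrm.round(3),'tilt',np.arccos(nrm[2]).round(3),'az',np.rad2deg(np.arctan2(nrm[1],nrm[0])).round(1),'rect',np.round(R[0],1),np.round(R[1],1),round(R[2],1),'z@c',(np.array([R[0][0]/1e3,R[0][1]/1e3,1])@s).round(4))
    print(np.percentile(f,[1,99],axis=0).round(3).tolist(), 'z at (.62,.17)',s@[.62,.17,1])
E
```

```text
scene0 2018 1343 n [-0.36   0.001  0.933] tilt 0.368 az 179.8 rect [615.6 185.3] [306.3 106.3] 89.3 z@c 0.0638
[[0.567, 0.035, 0.044], [0.667, 0.332, 0.085]] z at (.62,.17) 0.06550378494534445
side0 4084 3433 n [-0.369  0.003  0.929] tilt 0.378 az 179.6 rect [611.4 153.8] [371.3 126.5] 84.9 z@c 0.0615
[[0.564, 0.039, 0.043], [0.664, 0.334, 0.083]] z at (.62,.17) 0.0648471218693244
scene5 2016 1329 n [-0.361  0.     0.933] tilt 0.369 az 179.9 rect [617.4 184.9] [303.8 107.7] 89.6 z@c 0.0646
[[0.568, 0.035, 0.044], [0.668, 0.332, 0.085]] z at (.62,.17) 0.06557647564277952
side5 4080 3423 n [-0.369  0.002  0.929] tilt 0.378 az 179.6 rect [610.1 153.3] [372.  126.5] 84.6 z@c 0.061
[[0.564, 0.038, 0.043], [0.664, 0.335, 0.083]] z at (.62,.17) 0.0648574363662853
```

Call:
carry_out(linear=[[0,0.78,0],[0,0.78,0],[0,0.78,0],[0,0.78,0],[0,0.78,0],[0,0,0.9],[0,0,0.9],[0,0,0.9],[0,0,0.9],[0,0,0.9],[0,0,0.9],[0,0,0.5]], twist=[[0,0,0],[0,0,0],[0,0,0],[0,0,0],[0,0,0],[0,0,-0.95],[0,0,-0.95],[0,0,-0.95],[0,0,-0.95],[0,0,-0.95],[0,0,-0.95],[0,0,-0.76]], jaw=[50,50,50,50,50,50,50,50,50,50,50,50])

```text
time: 30.65
tcp_pos: [0.4294, 0.3267, 0.1992]
eef_rot: [-3.14, -0.004, -2.496]
contact_force: [-1.2, 0.0, 0.4]
finger_gap: 0.571
grip_force: 0.0
```

Call:
carry_out(linear=[[0,0,0],[0,0,0],[0,0,0]], twist=[[0,0,0],[0,0,0],[0,0,0]], jaw=[50,50,50])

```text
time: 30.9
tcp_pos: [0.4317, 0.328, 0.2047]
eef_rot: [-3.142, 0.002, -2.503]
contact_force: [-0.4, 0.6, -0.3]
finger_gap: 0.574
grip_force: 0.0
```

```bash
python3 st.py; python3 - <<'E'
from h import *
tiles(snap('wrist','w6')); print(); tiles(snap('side','s6'))
to(.4297,.3290,.072)
E
```

```text
{'time': 30.9, 'joint_pos': [-1.557, 0.255, 0.956, 1.876, -0.23, 1.125, 1.693], 'tcp_pos': [0.432, 0.328, 0.205], 'eef_rot': [-3.142, 0.002, -2.503], 'contact_force': [-0.354, 0.605, -0.269], 'ft_torque': [0.064, 0.063, -0.003], 'grip_force': 0.0, 'finger_gap': 0.574}
tile px [20. 18.] 1663 c [451.3  52.5] size [50.6 28.7] long axis deg -13.6 z 0.0097
tile px [400.  89.] 1094 c [326.7 351.5] size [152.3  37.8] long axis deg 85.7 z 0.0056
tile px [238. 141.] 3646 c [436.2 248. ] size [60.  39.5] long axis deg 0.3 z 0.0101
tile px [323. 193.] 3306 c [429.7 328.3] size [60.1 39.2] long axis deg 37.7 z 0.01
tile px [543. 175.] 74 c [305.  468.9] size [10.5  0. ] long axis deg -77.2 z 0.006

tile px [351. 245.] 215 c [445.3  49.7] size [57.2 37.1] long axis deg -11.2 z 0.0109
tile px [325. 300.] 119 c [423.2 250. ] size [38.9 32.7] long axis deg -89.1 z 0.0105
tile px [306. 321.] 387 c [430.  329.9] size [58.2 40.8] long axis deg 37.0 z 0.0111
tool shift units [0.039 0.04  3.328]
```

Call:
carry_out(linear=[[0.04,0.03,0.7],[0,0,0.7],[0,0,0.7],[0,0,0.6],[0,0,0.4],[0,0,0.22],[0,0,0],[0,0,0],[0,0,0],[0,0,0],[0,0,0],[0,0,0]], twist=[[0,0,0],[0,0,0],[0,0,0],[0,0,0],[0,0,0],[0,0,0],[0,0,0],[0,0,0],[0,0,0],[0,0,0],[0,0,0],[0,0,0]], jaw=[50,50,50,50,50,50,50,50,30,30,30,30], newtons=25)

```text
time: 32.0
tcp_pos: [0.4292, 0.3283, 0.0713]
eef_rot: [3.141, 0.001, -2.499]
contact_force: [-1.3, -0.1, 6.2]
finger_gap: 0.458
grip_force: 25.0
```

Call:
carry_out(linear=[[0,0,0],[0,0,0],[0,0,-0.3],[0,0,-0.8],[0,0,-0.8],[0,0,-0.8],[0,0,-0.3],[0,0,0]], twist=[[0,0,0],[0,0,0],[0,0,0],[0,0,0],[0,0,0],[0,0,0],[0,0,0],[0,0,0]], jaw=[30,30,30,30,30,30,30,30])

```text
time: 32.67
tcp_pos: [0.4302, 0.3286, 0.1941]
eef_rot: [3.14, 0.005, -2.5]
contact_force: [-0.0, 1.4, -1.4]
finger_gap: 0.455
grip_force: 25.0
```

```bash
python3 st.py
```

```text
{'time': 32.667, 'joint_pos': [-1.559, 0.267, 0.959, 1.892, -0.247, 1.101, 1.708], 'tcp_pos': [0.43, 0.329, 0.194], 'eef_rot': [3.14, 0.005, -2.5], 'contact_force': [-0.049, 1.366, -1.361], 'ft_torque': [0.034, -0.015, 0.029], 'grip_force': 25.0, 'finger_gap': 0.455}
```

Call:
carry_out(linear=[[0,0,-0.3],[0,0,-0.3],[0,0,0],[0,0,0],[0,0,0],[0,0,0],[0,0,0],[0,0,0],[0,0,0],[0,0,0],[0,0,0],[0,0,0]], twist=[[0,0,0.9],[0,0,0.9],[0,0,0.9],[0,0,0.9],[0,0,0.9],[0,0,0.9],[0,0,1.0],[0,-0.95,0],[0,-0.95,0],[0,-0.95,0],[0,-0.95,0],[0,0,0]], jaw=[30,30,30,30,30,30,30,30,30,30,30,30])

```text
time: 33.67
tcp_pos: [0.4268, 0.3243, 0.2143]
eef_rot: [-3.131, 0.319, -3.138]
contact_force: [-0.3, -0.9, -1.2]
finger_gap: 0.454
grip_force: 25.0
```

Call:
carry_out(linear=[[0,0,0],[0,0,0]], twist=[[0,0,0],[0,0,0]], jaw=[30,30])

```text
time: 33.83
tcp_pos: [0.4275, 0.3251, 0.2154]
eef_rot: [-3.133, 0.314, -3.14]
contact_force: [1.4, -0.1, -0.4]
finger_gap: 0.453
grip_force: 25.0
```

```bash
python3 st.py; python3 - <<'E'
from h import *
R=Ro.from_euler('xyz',manip.sense()['eef_rot']).as_matrix(); print(R.round(3))
to(.5657,.2745,.187);to(.588,.2745,.131)
E
```

```text
{'time': 33.833, 'joint_pos': [-2.133, -0.007, 1.294, 2.05, 0.31, 0.909, 0.564], 'tcp_pos': [0.428, 0.325, 0.215], 'eef_rot': [-3.133, 0.314, -3.14], 'contact_force': [1.423, -0.051, -0.386], 'ft_torque': [0.025, 0.451, 0.001], 'grip_force': 25.0, 'finger_gap': 0.453}
[[-0.951  0.001  0.308]
 [-0.001  1.    -0.008]
 [-0.308 -0.008 -0.951]]
tool shift units [-3.065 -1.254  1.752]
tool shift units [-3.164 -1.242  3.256]
```

Call:
carry_out(linear=[[-0.61,-0.25,0.1],[-0.61,-0.25,0.1],[-0.61,-0.25,0.3],[-0.61,-0.25,0.5],[-0.61,-0.25,0.5],[0,0,0],[0,0,0]], twist=[[0,0,0],[0,0,0],[0,0,0],[0,-0.1,0],[0,-0.2,0],[0,-0.35,0],[0,0,0]], jaw=[30,30,30,30,30,30,30])

```text
time: 34.42
tcp_pos: [0.5599, 0.2705, 0.1977]
eef_rot: [-3.128, 0.382, 3.134]
contact_force: [0.2, 0.7, -1.2]
finger_gap: 0.453
grip_force: 25.0
```

```bash
python3 st.py; python3 - <<'E'
from h import *
to(.5657,.2745,.187);to(.588,.2745,.131)
E
```

```text
{'time': 34.417, 'joint_pos': [-1.605, 0.324, 1.141, 1.947, -0.132, 0.731, 1.112], 'tcp_pos': [0.56, 0.271, 0.198], 'eef_rot': [-3.128, 0.382, 3.134], 'contact_force': [0.157, 0.657, -1.185], 'ft_torque': [0.052, 0.525, 0.051], 'grip_force': 25.0, 'finger_gap': 0.453}
tool shift units [-0.035  0.104  0.302]
tool shift units [-0.031  0.13   1.808]
```

Call:
carry_out(linear=[[-0.03,0.13,0],[0,0,0.5],[0,0,0.5],[0,0,0.4],[0,0,0.2],[0,0,0.1],[0,0,0],[0,0,0]], twist=[[-0.136,0,-0.07],[0,0,0],[0,0,0],[0,0,0],[0,0,0],[0,0,0],[0,0,0],[0,0,0]], jaw=[30,30,30,30,30,30,30,30])

```text
time: 35.08
tcp_pos: [0.5829, 0.283, 0.1375]
eef_rot: [3.14, 0.382, -3.132]
contact_force: [-0.0, -0.5, -0.1]
finger_gap: 0.459
grip_force: 25.0
```

```bash
python3 st.py; python3 - <<'E'
from h import *
to(.588,.2745,.131)
E
```

```text
{'time': 35.083, 'joint_pos': [-1.413, 0.438, 0.967, 1.942, -0.287, 0.617, 1.234], 'tcp_pos': [0.583, 0.283, 0.137], 'eef_rot': [3.14, 0.382, -3.132], 'contact_force': [-0.031, -0.465, -0.061], 'ft_torque': [0.044, 0.51, 0.061], 'grip_force': 25.0, 'finger_gap': 0.459}
tool shift units [-0.056 -0.215  0.197]
```

Call:
carry_out(linear=[[-0.05,-0.05,0.1],[0,0,0.08],[0,0,0],[0,0,0]], twist=[[0,0,0],[0,0,0],[0,0,0],[0,0,0]], jaw=[30,30,30,30])

```text
time: 35.42
tcp_pos: [0.5875, 0.2802, 0.131]
eef_rot: [3.14, 0.381, -3.133]
contact_force: [0.0, -0.8, -0.8]
finger_gap: 0.457
grip_force: 25.0
```

```bash
python3 st.py; python3 - <<'E'
from h import *
to(.588,.2810,.131)
E
```

```text
{'time': 35.417, 'joint_pos': [-1.388, 0.45, 0.949, 1.94, -0.301, 0.606, 1.25], 'tcp_pos': [0.587, 0.28, 0.131], 'eef_rot': [3.14, 0.381, -3.133], 'contact_force': [0.002, -0.832, -0.771], 'ft_torque': [0.087, 0.439, 0.009], 'grip_force': 25.0, 'finger_gap': 0.457}
tool shift units [-0.012  0.02   0.005]
```

Call:
carry_out(linear=[[0,0,0.025],[0,0,0],[0,0,0]], twist=[[0,0,0],[0,0,0],[0,0,0]], jaw=[30,30,30])

```text
time: 35.67
tcp_pos: [0.5879, 0.2802, 0.13]
eef_rot: [3.14, 0.381, -3.133]
contact_force: [0.5, 0.1, -0.6]
finger_gap: 0.449
grip_force: 25.0
```

Call:
carry_out(linear=[[0,0,0.025],[0,0,0],[0,0,0]], twist=[[0,0,0],[0,0,0],[0,0,0]], jaw=[30,30,30])

```text
time: 35.92
tcp_pos: [0.5882, 0.2802, 0.129]
eef_rot: [3.14, 0.381, -3.133]
contact_force: [0.0, 0.2, -0.6]
finger_gap: 0.452
grip_force: 25.0
```

Call:
carry_out(linear=[[0,0,0.025],[0,0,0],[0,0,0]], twist=[[0,0,0],[0,0,0],[0,0,0]], jaw=[30,30,30])

```text
time: 36.17
tcp_pos: [0.5886, 0.2802, 0.128]
eef_rot: [3.14, 0.381, -3.133]
contact_force: [0.6, 1.3, -0.8]
finger_gap: 0.453
grip_force: 25.0
```

Call:
carry_out(linear=[[0,0,0.02],[0,0,0],[0,0,0]], twist=[[0,0,0],[0,0,0],[0,0,0]], jaw=[30,30,30])

```text
time: 36.42
tcp_pos: [0.5889, 0.2802, 0.1277]
eef_rot: [3.14, 0.381, -3.133]
contact_force: [-5.0, -0.2, 7.3]
finger_gap: 0.455
grip_force: 25.0
```

Call:
carry_out(linear=[[0,0,0],[0,0,0],[0,0,0],[0,0,-0.4],[0,0,-0.8],[0,0,-0.8],[0,0,-0.6],[0,0,0],[0,0,0]], twist=[[0,0,0],[0,0,0],[0,0,0],[0,0,0],[0,0,0],[0,0,0],[0,0,0],[0,0,0],[0,0,0]], jaw=[48,48,48,48,48,48,48,48,48])

```text
time: 37.17
tcp_pos: [0.55, 0.281, 0.2248]
eef_rot: [3.137, 0.382, -3.132]
contact_force: [-0.4, 0.2, 0.5]
finger_gap: 0.547
grip_force: 0.0
```

```bash
python3 st.py; python3 - <<'E'
from h import *
for n in('scene','side'): print(n); tiles(snap(n,n+'7'))
to(.436,.2483,.2)
E
```

```text
{'time': 37.167, 'joint_pos': [-1.689, 0.262, 1.195, 1.935, -0.078, 0.773, 1.08], 'tcp_pos': [0.55, 0.281, 0.225], 'eef_rot': [3.137, 0.382, -3.132], 'contact_force': [-0.385, 0.197, 0.461], 'ft_torque': [-0.002, 0.455, 0.045], 'grip_force': 0.0, 'finger_gap': 0.547}
scene
tile px [336. 182.] 89 c [439.5 245.1] size [59.7 35.2] long axis deg 5.2 z 0.0117
tile px [379. 187.] 80 c [615.5 276.5] size [54.2 38.7] long axis deg 3.6 z 0.0751
tile px [299. 208.] 114 c [449.8  43.2] size [57.  36.3] long axis deg -8.3 z 0.0116
side
tile px [351. 245.] 214 c [445.3  49.3] size [58.2 38.2] long axis deg -13.2 z 0.011
tile px [253. 263.] 287 c [612.3 283.9] size [55.6 36.6] long axis deg 3.1 z 0.0703
tile px [320. 296.] 330 c [436.  249.2] size [59.5 39.7] long axis deg 1.3 z 0.0111
tool shift units [ 2.866 -0.763 -0.522]
```

Call:
carry_out(linear=[[0,0,-0.3],[0,0,0],[0,0,0],[0,0,0],[0.7,-0.2,0],[0.7,-0.2,0],[0.7,-0.2,0],[0.75,-0.22,0],[0,0,0.6],[0,0,0.6],[0,0,0],[0,0,0]], twist=[[0,0.95,0],[0,0.95,0],[0,0.95,0],[0,0.97,0],[0,0,0],[0,0,0],[0,0,0],[0,0,0],[0,0,0],[0,0,0],[0,0,0],[0,0,0]], jaw=[50,50,50,50,50,50,50,50,50,50,50,50])

```text
time: 38.27
tcp_pos: [0.4317, 0.2448, 0.1861]
eef_rot: [-3.139, -0.002, -3.134]
contact_force: [-0.1, -0.5, 0.3]
finger_gap: 0.574
grip_force: 0.0
```

Call:
carry_out(linear=[[0,0,0],[0,0,0]], twist=[[0,0,0],[0,0,0]], jaw=[50,50])

```text
time: 38.43
tcp_pos: [0.4332, 0.2453, 0.1876]
eef_rot: [-3.141, 0.001, -3.134]
contact_force: [0.2, -0.1, -0.1]
finger_gap: 0.576
grip_force: 0.0
```

```bash
python3 st.py; python3 - <<'E'
from h import *
tiles(snap('wrist','w8'))
to(.4362,.2482,.0715)
E
```

```text
{'time': 38.433, 'joint_pos': [-1.601, 0.172, 1.099, 1.997, -0.174, 1.072, 1.154], 'tcp_pos': [0.433, 0.245, 0.188], 'eef_rot': [-3.141, 0.001, -3.134], 'contact_force': [0.166, -0.052, -0.061], 'ft_torque': [0.01, 0.021, -0.004], 'grip_force': 0.0, 'finger_gap': 0.576}
tile px [437.  59.] 1317 c [327.2 349.8] size [152.   41.3] long axis deg 85.0 z 0.0057
tile px [633.  37.] 40 c [304.6 473.7] size [3.3 0.7] long axis deg -86.2 z 0.0057
tile px [325. 204.] 3645 c [436.2 248.2] size [60.4 39.5] long axis deg -0.6 z 0.0101
tile px [ 81. 213.] 3498 c [445.5  47.3] size [60.3 40.7] long axis deg -12.6 z 0.0099
tool shift units [-0.076  0.068  2.902]
```

Call:
carry_out(linear=[[-0.07,0.07,0.7],[0,0,0.7],[0,0,0.6],[0,0,0.5],[0,0,0.25],[0,0,0.15],[0,0,0],[0,0,0],[0,0,0],[0,0,0],[0,0,0],[0,0,0]], twist=[[0,0,0],[0,0,0],[0,0,0],[0,0,0],[0,0,0],[0,0,0],[0,0,0],[0,0,0],[0,0,0],[0,0,0],[0,0,0],[0,0,0]], jaw=[50,50,50,50,50,50,50,50,30,30,30,30])

```text
time: 39.48
tcp_pos: [0.4351, 0.2492, 0.0717]
eef_rot: [3.139, 0.0, -3.132]
contact_force: [0.4, -1.2, 5.3]
finger_gap: 0.456
grip_force: 25.0
```

Call:
carry_out(linear=[[0,0,0],[0,0,0],[0,0,-0.5],[0,0,-0.8],[0,0,-0.8],[0,0,-0.8],[0,0,-0.6],[-0.65,-0.29,0],[-0.65,-0.29,0],[-0.65,-0.29,0],[-0.65,-0.29,0],[-0.66,-0.29,0]], twist=[[0,0,0],[0,0,0],[0,0,0],[0,0,0],[0,0,0],[0,0,0],[0,0,0],[0,0,0],[0,0,0],[0,0,0],[0,0,0],[0,0,0]], jaw=[30,30,30,30,30,30,30,30,30,30,30,30])

```text
time: 40.48
tcp_pos: [0.5666, 0.1918, 0.2107]
eef_rot: [3.14, -0.001, -3.131]
contact_force: [-0.6, -0.3, 0.8]
finger_gap: 0.455
grip_force: 25.0
```

Call:
carry_out(linear=[[0,0,0],[0,0,0],[0,0,0],[0,0,0],[0,0,0],[0,0,0],[0,0,0]], twist=[[0,-0.95,0],[0,-0.95,0],[0,-0.95,0],[0,-0.95,0],[0,0,0],[0,0,0],[0,0,0]], jaw=[30,30,30,30,30,30,30])

```text
time: 41.07
tcp_pos: [0.566, 0.1922, 0.2116]
eef_rot: [3.14, 0.372, -3.133]
contact_force: [-0.1, -0.5, -0.5]
finger_gap: 0.454
grip_force: 25.0
```

```bash
python3 st.py; python3 - <<'E'
from h import *
to(.5853,.19,.1368)
E
```

```text
{'time': 41.067, 'joint_pos': [-1.634, 0.225, 1.293, 2.004, -0.126, 0.727, 1.273], 'tcp_pos': [0.566, 0.192, 0.212], 'eef_rot': [3.14, 0.372, -3.133], 'contact_force': [-0.128, -0.479, -0.519], 'ft_torque': [-0.011, 0.467, -0.04], 'grip_force': 24.998, 'finger_gap': 0.454}
tool shift units [ 0.23  -0.061  1.917]
```

Call:
carry_out(linear=[[0.12,-0.05,0.5],[0.11,0,0.5],[0,0,0.5],[0,0,0.3],[0,0,0.1],[0,0,0],[0,0,0]], twist=[[0,-0.08,0],[0,0,0],[0,0,0],[0,0,0],[0,0,0],[0,0,0],[0,0,0]], jaw=[30,30,30,30,30,30,30])

```text
time: 41.65
tcp_pos: [0.5866, 0.1886, 0.1376]
eef_rot: [3.141, 0.382, -3.135]
contact_force: [0.6, -0.7, -0.3]
finger_gap: 0.456
grip_force: 25.0
```

```bash
python3 st.py; python3 - <<'E'
from h import *
to(.5889,.19,.1277)
E
```

```text
{'time': 41.65, 'joint_pos': [-1.355, 0.368, 1.047, 2.034, -0.325, 0.575, 1.423], 'tcp_pos': [0.587, 0.189, 0.138], 'eef_rot': [3.141, 0.382, -3.135], 'contact_force': [0.595, -0.719, -0.263], 'ft_torque': [0.011, 0.488, -0.009], 'grip_force': 24.998, 'finger_gap': 0.456}
tool shift units [0.039 0.035 0.252]
```

Call:
carry_out(linear=[[0,0,0.1],[0,0,0.08],[0,0,0.04],[0,0,0],[0,0,0]], twist=[[0,0,0],[0,0,0],[0,0,0],[0,0,0],[0,0,0]], jaw=[30,30,30,30,30])

```text
time: 42.07
tcp_pos: [0.5887, 0.1902, 0.129]
eef_rot: [3.141, 0.382, -3.133]
contact_force: [-0.7, 0.9, -0.6]
finger_gap: 0.453
grip_force: 25.0
```

Call:
carry_out(linear=[[0,0,0.025],[0,0,0],[0,0,0]], twist=[[0,0,0],[0,0,0],[0,0,0]], jaw=[30,30,30])

```text
time: 42.32
tcp_pos: [0.5891, 0.1903, 0.1283]
eef_rot: [3.14, 0.382, -3.133]
contact_force: [-3.9, -1.1, 5.8]
finger_gap: 0.452
grip_force: 25.0
```

Contact. Release and retreat, then untilt.

Call:
carry_out(linear=[[0,0,0],[0,0,0],[0,0,0],[0,0,-0.4],[0,0,-0.8],[0,0,-0.8],[0,0,-0.6],[0,0,0],[0,0,0],[0,0,0],[0,0,0],[0,0,0]], twist=[[0,0,0],[0,0,0],[0,0,0],[0,0,0],[0,0,0],[0,0,0],[0,0,0],[0,0.95,0],[0,0.95,0],[0,0.95,0],[0,0.97,0],[0,0,0]], jaw=[48,48,48,48,48,48,48,50,50,50,50,50])

```text
time: 43.32
tcp_pos: [0.5543, 0.188, 0.2207]
eef_rot: [-3.137, 0.045, -3.136]
contact_force: [0.3, 0.0, -0.3]
finger_gap: 0.575
grip_force: 0.0
```

```bash
python3 st.py; python3 - <<'E'
from h import *
for n in('scene','side'): print(n); tiles(snap(n,n+'9'))
to(.4455,.0472,.18)
E
```

```text
{'time': 43.317, 'joint_pos': [-1.277, 0.367, 1.066, 1.788, -0.335, 1.147, 1.464], 'tcp_pos': [0.554, 0.188, 0.221], 'eef_rot': [-3.137, 0.045, -3.136], 'contact_force': [0.288, 0.037, -0.315], 'ft_torque': [0.008, 0.013, -0.032], 'grip_force': 0.0, 'finger_gap': 0.575}
scene
tile px [379. 187.] 79 c [617.4 276.4] size [52.8 38.7] long axis deg 2.4 z 0.0757
tile px [364. 198.] 97 c [617.5 187.5] size [53.3 36.1] long axis deg -2.1 z 0.0764
tile px [300. 209.] 87 c [451.5  44.2] size [58.2 36. ] long axis deg -12.4 z 0.0118
side
tile px [273. 240.] 278 c [614.  193.6] size [54.8 39.5] long axis deg 2.3 z 0.0719
tile px [351. 244.] 230 c [445.7  48.8] size [59.1 38.8] long axis deg -12.0 z 0.0111
tile px [253. 262.] 328 c [612.4 283.4] size [56.3 38.6] long axis deg 1.7 z 0.071
tile px [338. 349.] 31 c [329.7 353.9] size [75.1  1.7] long axis deg -77.7 z 0.0065
tool shift units [ 2.774 -3.485  0.888]
```

Call:
carry_out(linear=[[0.455,-0.585,0],[0.455,-0.585,0],[0.455,-0.585,0],[0.455,-0.585,0],[0.455,-0.585,0],[0.455,-0.585,0],[0,0,0.5],[0,0,0.3],[0,0,0],[0,0,0],[0,0,0]], twist=[[0,0,0],[0,0,0],[0,0,0],[0,0,0],[0,0,0],[0,0,0],[0,0,0.7],[0,0,0.7],[0,0,0.7],[0,0,0],[0,0,0]], jaw=[50,50,50,50,50,50,50,50,50,50,50])

```text
time: 44.33
tcp_pos: [0.4505, 0.0553, 0.184]
eef_rot: [3.134, 0.046, 2.942]
contact_force: [-0.3, -0.8, -0.8]
finger_gap: 0.572
grip_force: 0.0
```

```bash
python3 st.py; python3 - <<'E'
from h import *
tiles(snap('wrist','w10'))
to(.4457,.0473,.0715)
E
```

```text
{'time': 44.333, 'joint_pos': [-1.47, -0.149, 1.202, 2.127, 0.179, 1.03, 1.013], 'tcp_pos': [0.451, 0.055, 0.184], 'eef_rot': [3.134, 0.046, 2.942], 'contact_force': [-0.283, -0.835, -0.772], 'ft_torque': [0.048, 0.049, 0.009], 'grip_force': 0.0, 'finger_gap': 0.572}
tile px [307. 187.] 3820 c [445.3  46.3] size [59.9 39.4] long axis deg -12.4 z 0.01
tool shift units [ 0.216 -0.237  2.812]
```

Call:
carry_out(linear=[[0,0,0],[0.1,-0.2,0],[0,0,0],[0,0,0]], twist=[[0.07,0.46,0.15],[0,0,0],[0,0,0],[0,0,0]], jaw=[50,50,50,50])

```text
time: 44.72
tcp_pos: [0.4454, 0.0478, 0.1846]
eef_rot: [-3.141, 0.001, 2.925]
contact_force: [0.2, 1.5, 0.8]
finger_gap: 0.573
grip_force: 0.0
```

```bash
python3 st.py; python3 - <<'E'
from h import *
tiles(snap('wrist','w11'))
to(.4454,.0467,.0715)
E
```

```text
{'time': 44.717, 'joint_pos': [-1.495, -0.116, 1.265, 2.111, 0.127, 1.069, 1.061], 'tcp_pos': [0.445, 0.048, 0.185], 'eef_rot': [-3.141, 0.001, 2.925], 'contact_force': [0.198, 1.469, 0.83], 'ft_torque': [0.067, -0.086, 0.028], 'grip_force': 0.0, 'finger_gap': 0.573}
tile px [613.   1.] 39 c [0. 0.] size [0. 0.] long axis deg -90.0 z 0.0048
tile px [320. 202.] 3724 c [445.5  46.4] size [59.9 39.3] long axis deg -11.7 z 0.01
tool shift units [-0.006 -0.04   2.832]
```

Call:
carry_out(linear=[[0,-0.03,0.7],[0,0,0.7],[0,0,0.6],[0,0,0.4],[0,0,0.25],[0,0,0.17],[0,0,0],[0,0,0],[0,0,0],[0,0,0],[0,0,0],[0,0,0]], twist=[[0,0,0],[0,0,0],[0,0,0],[0,0,0],[0,0,0],[0,0,0],[0,0,0],[0,0,0],[0,0,0],[0,0,0],[0,0,0],[0,0,0]], jaw=[50,50,50,50,50,50,50,50,30,30,30,30])

```text
time: 45.77
tcp_pos: [0.443, 0.0493, 0.0867]
eef_rot: [3.14, -0.007, 2.927]
contact_force: [-0.3, -0.5, 0.0]
finger_gap: 0.383
grip_force: 0.0
```

Call:
carry_out(linear=[[0,0,0],[0,0,0],[0,0,-0.5],[0,0,-0.8],[0,0,-0.8],[0,0,-0.8],[0,0,-0.6],[-0.53,0.39,0],[-0.53,0.39,0],[-0.53,0.39,0],[-0.53,0.39,0],[-0.53,0.39,0]], twist=[[0,0,0],[0,0,0],[0,0,0],[0,0,0],[0,0,0],[0,0,0],[0,0,0],[0,0,0],[0,0,0],[0,0,0],[0,0,0],[0,0,0]], jaw=[30,30,30,30,30,30,30,30,30,30,30,30])

```text
time: 46.77
tcp_pos: [0.5294, 0.0949, 0.1982]
eef_rot: [-3.141, -0.037, 2.931]
contact_force: [-0.0, 0.5, 1.5]
finger_gap: 0.348
grip_force: 0.0
```

Call:
carry_out(linear=[[0,0,0],[0,0,0],[0,0,0],[0,0,0],[0,0,0],[0,0,0],[0,0,0],[0,0,0],[0,0,0],[0,0,0]], twist=[[0,0,-0.72],[0,0,-0.72],[0,0,-0.72],[0,-0.95,0],[0,-0.95,0],[0,-0.95,0],[0,-0.95,0],[0,0,0],[0,0,0],[0,0,0]], jaw=[30,30,30,30,30,30,30,30,30,30])

```text
time: 47.6
tcp_pos: [0.5257, 0.0903, 0.2002]
eef_rot: [-3.137, 0.259, 3.141]
contact_force: [0.8, 0.2, -0.4]
finger_gap: 0.344
grip_force: 0.0
```

```bash
python3 st.py; python3 - <<'E'
from h import *
to(.5853,.1,.1368)
for n in('scene','side'): print(n); tiles(snap(n,n+'12'))
E
```

```text
{'time': 47.6, 'joint_pos': [-1.573, -0.052, 1.282, 2.084, 0.172, 0.831, 1.184], 'tcp_pos': [0.526, 0.09, 0.2], 'eef_rot': [-3.137, 0.259, 3.141], 'contact_force': [0.843, 0.175, -0.442], 'ft_torque': [0.059, 0.348, 0.024], 'grip_force': 0.0, 'finger_gap': 0.344}
tool shift units [-1.033  0.252  1.912]
scene
tile px [379. 187.] 84 c [617.8 276.5] size [50.9 39.4] long axis deg 1.5 z 0.0746
tile px [364. 198.] 89 c [618.6 187.6] size [52.9 37.1] long axis deg 4.9 z 0.0768
tile px [300. 208.] 103 c [450.8  42.9] size [56.6 36.4] long axis deg -12.3 z 0.0118
side
tile px [273. 240.] 281 c [613.1 193.3] size [56.  38.1] long axis deg -0.0 z 0.0718
tile px [351. 244.] 229 c [445.8  48.5] size [60.2 38.5] long axis deg -11.9 z 0.0111
tile px [253. 262.] 329 c [611.5 282.7] size [53.5 39.9] long axis deg -0.1 z 0.0716
```

Call:
carry_out(linear=[[0,0,-0.7],[0,0,-0.7],[-0.4,0,-0.7],[-0.4,0,0],[0,0,0],[0,0,0],[0,0,0],[0,0,0],[0,0,0],[0,0,0],[0,0,0],[0,0,0]], twist=[[0,0.9,0],[0,0.9,0],[0,0.8,0],[0,0,1],[0,0,1],[0,0,1],[0,0,1],[0,0,1],[0,0,1],[0,0,1],[0,0,1],[0,0,1]], jaw=[50,50,50,50,50,50,50,50,50,50,50,50])

```text
time: 48.7
tcp_pos: [0.5391, 0.0879, 0.2757]
eef_rot: [3.13, 0.026, 2.23]
contact_force: [0.1, -0.1, -0.7]
finger_gap: 0.575
grip_force: 0.0
```

Call:
carry_out(linear=[[0,0,0],[0,0,0],[0,0,0],[0,0,0],[0,0,0],[0,0,0],[0,0,0],[0,0,0],[0,0,0],[0,0,0],[0,0,0],[0,0,0]], twist=[[0,0,1],[0,0,1],[0,0,1],[0,0,1],[0,0,1],[0,0,1],[0,0,1],[0,0,1],[0,0,1],[0,0,1],[0,0,1],[0,0,1]], jaw=[50,50,50,50,50,50,50,50,50,50,50,50])

```text
time: 49.7
tcp_pos: [0.5391, 0.0879, 0.2758]
eef_rot: [3.113, -0.002, 1.03]
contact_force: [0.7, -0.3, -0.2]
finger_gap: 0.571
grip_force: 0.0
```

```bash
python3 st.py
```

```text
{'time': 49.7, 'joint_pos': [-1.392, 0.315, 1.372, 1.801, -0.309, 1.264, -0.482], 'tcp_pos': [0.539, 0.088, 0.276], 'eef_rot': [3.113, -0.002, 1.03], 'contact_force': [0.657, -0.281, -0.229], 'ft_torque': [-0.053, 0.073, 0.008], 'grip_force': 0.0, 'finger_gap': 0.571}
```

Call:
carry_out(linear=[[0,0,0],[0,0,0],[0,0,0],[0,0,0],[0,0,0],[0,0,0],[0,0,0],[0,0,0],[0,0,0],[0,0,0],[0,0,0],[0,0,0]], twist=[[0,0,-1],[0,0,-1],[0,0,-1],[0,0,-1],[0,0,-1],[0,0,-1],[0,0,-1],[0,0,-1],[0,0,-1],[0,0,-1],[0,0,-1],[0,0,-1]], jaw=[50,50,50,50,50,50,50,50,50,50,50,50])

```text
time: 50.7
tcp_pos: [0.539, 0.0878, 0.2753]
eef_rot: [3.131, 0.025, 2.239]
contact_force: [-0.6, -0.2, 0.2]
finger_gap: 0.573
grip_force: 0.0
```

```bash
python3 st.py
```

```text
{'time': 50.7, 'joint_pos': [-1.222, 0.184, 1.096, 1.798, -0.155, 1.24, 0.584], 'tcp_pos': [0.539, 0.088, 0.275], 'eef_rot': [3.131, 0.025, 2.239], 'contact_force': [-0.568, -0.233, 0.208], 'ft_torque': [-0.05, 0.006, -0.0], 'grip_force': 0.0, 'finger_gap': 0.573}
```

Call:
carry_out(linear=[[0,0,0],[0,0,0],[0,0,0],[0,0,0],[0,0,0],[0,0,0],[0,0,0],[0,0,0],[0,0,0],[0,0,0],[0,0,0],[0,0,0]], twist=[[0,0,1],[0,0,1],[0,0,1],[0,0,1],[0,0,1],[0,0,1],[0,0,1],[0,0,1],[0,0,1],[0,0,1],[0,0,1],[0,0,1]], jaw=[50,50,50,50,50,50,50,50,50,50,50,50])

```text
time: 51.7
tcp_pos: [0.5391, 0.0879, 0.2757]
eef_rot: [3.113, -0.002, 1.03]
contact_force: [0.3, 0.6, -0.3]
finger_gap: 0.576
grip_force: 0.0
```

Call:
carry_out(linear=[[0,0,0],[0,0,0],[0,0,0],[0,0,0],[0,0,0],[0,0,0],[0,0,0],[0,0,0],[0,0,0],[0,0,0],[0,0,0],[0,0,0]], twist=[[0,0,1],[0,0,1],[0,0,1],[0,0,1],[0,0,1],[0,0,1],[0,0,1],[0,0,1],[0,0,1],[0,0,1],[0,0,1],[0,0,1]], jaw=[50,50,50,50,50,50,50,50,50,50,50,50])

```text
time: 52.7
tcp_pos: [0.5391, 0.0879, 0.2758]
eef_rot: [3.133, -0.028, -0.17]
contact_force: [-0.4, -0.6, 0.1]
finger_gap: 0.574
grip_force: 0.0
```

```bash
python3 st.py
```

```text
{'time': 52.7, 'joint_pos': [-1.39, 0.311, 1.366, 1.801, -0.305, 1.263, -1.686], 'tcp_pos': [0.539, 0.088, 0.276], 'eef_rot': [3.133, -0.028, -0.17], 'contact_force': [-0.417, -0.572, 0.111], 'ft_torque': [-0.085, 0.21, 0.018], 'grip_force': 0.0, 'finger_gap': 0.574}
```

Call:
carry_out(linear=[[0,0,0],[0,0,0],[0,0,0],[0,0,0],[0,0,0],[0,0,0],[0,0,0],[0,0,0],[0,0,0],[0,0,0],[0,0,0],[0,0,0]], twist=[[0,0,-1],[0,0,-1],[0,0,-1],[0,0,-1],[0,0,-1],[0,0,-1],[0,0,-1],[0,0,-1],[0,0,-1],[0,0,-1],[0,0,-1],[0,0,-1]], jaw=[50,50,50,50,50,50,50,50,50,50,50,50])

```text
time: 53.7
tcp_pos: [0.539, 0.0878, 0.2753]
eef_rot: [3.114, -0.001, 1.04]
contact_force: [0.3, -0.5, -0.3]
finger_gap: 0.576
grip_force: 0.0
```

Call:
carry_out(linear=[[0,0,0],[0,0,0],[0,0,0],[0,0,0],[0,0,0],[0,0,0],[0,0,0],[0,0,0],[0,0,0],[0,0,0],[0,0,0],[0,0,0]], twist=[[0,0,-1],[0,0,-1],[0,0,-1],[0,0,-1],[0,0,-1],[0,0,-1],[0,0,-1],[0,0,-1],[0,0,-1],[0,0,-1],[0,0,-1],[0,0,-1]], jaw=[50,50,50,50,50,50,50,50,50,50,50,50])

```text
time: 54.7
tcp_pos: [0.539, 0.0877, 0.2749]
eef_rot: [3.131, 0.025, 2.239]
contact_force: [0.7, -0.7, 0.0]
finger_gap: 0.573
grip_force: 0.0
```

Call:
carry_out(linear=[[0,0,0],[0,0,0],[0,0,0],[0,0,0],[0,0,0],[0,0,0],[0,0,0],[0,0,0],[0,0,0]], twist=[[0,0,-1],[0,0,-1],[0,0,-1],[0,0,-1],[0,0,-1],[0,0,-1],[0,0,-1],[0,0,0],[0,0,0]], jaw=[50,50,50,50,50,50,50,50,50])

```text
time: 55.45
tcp_pos: [0.5388, 0.0875, 0.2751]
eef_rot: [-3.134, 0.026, 2.931]
contact_force: [0.9, -0.4, -0.3]
finger_gap: 0.579
grip_force: 0.0
```

```bash
python3 st.py;python3 - <<'E'
from h import *
to(.4455,.0464,.1715)
E
```

```text
{'time': 55.45, 'joint_pos': [-1.013, 0.138, 0.841, 1.792, -0.092, 1.237, 1.212], 'tcp_pos': [0.539, 0.087, 0.275], 'eef_rot': [-3.134, 0.026, 2.931], 'contact_force': [0.882, -0.394, -0.328], 'ft_torque': [0.005, 0.051, -0.002], 'grip_force': 0.0, 'finger_gap': 0.579}
tool shift units [ 2.133 -1.473  2.547]
```

Call:
carry_out(linear=[[0,0,0],[0.51,-0.37,0],[0.51,-0.37,0],[0.51,-0.37,0.2],[0.51,-0.37,0.6],[0,0,0.7],[0,0,0.6],[0,0,0.4],[0,0,0],[0,0,0]], twist=[[-0.07,0.26,0.05],[0,0,0],[0,0,0],[0,0,0],[0,0,0],[0,0,0],[0,0,0],[0,0,0],[0,0,0],[0,0,0]], jaw=[50,50,50,50,50,50,50,50,50,50])

```text
time: 56.28
tcp_pos: [0.4462, 0.0466, 0.1757]
eef_rot: [-3.141, 0.0, 2.927]
contact_force: [0.5, -0.6, 0.7]
finger_gap: 0.576
grip_force: 0.0
```

```bash
python3 st.py;python3 - <<'E'
from h import *
tiles(snap('wrist','w13'))
to(.4455,.0464,.0715)
E
```

```text
{'time': 56.283, 'joint_pos': [-1.051, -0.008, 0.861, 2.11, 0.008, 1.037, 1.162], 'tcp_pos': [0.446, 0.047, 0.176], 'eef_rot': [-3.141, 0.0, 2.927], 'contact_force': [0.465, -0.634, 0.729], 'ft_torque': [-0.036, -0.023, -0.005], 'grip_force': 0.0, 'finger_gap': 0.576}
tile px [321. 204.] 3957 c [445.3  46.3] size [59.5 39.5] long axis deg -11.5 z 0.01
tool shift units [ 0.034 -0.019  2.626]
```

Call:
carry_out(linear=[[0.02,0,0.7],[0,0,0.7],[0,0,0.6],[0,0,0.4],[0,0,0.22],[0,0,0],[0,0,0],[0,0,0]], twist=[[0,0,0],[0,0,0],[0,0,0],[0,0,0],[0,0,0],[0,0,0],[0,0,0],[0,0,0]], jaw=[50,50,50,50,50,50,50,50])

```text
time: 57.0
tcp_pos: [0.4468, 0.0476, 0.0722]
eef_rot: [3.139, 0.003, 2.93]
contact_force: [-0.2, -0.6, -0.0]
finger_gap: 0.57
grip_force: 0.0
```

```bash
python3 st.py
```

```text
{'time': 57.0, 'joint_pos': [-0.968, 0.235, 0.841, 2.198, -0.247, 0.797, 1.392], 'tcp_pos': [0.447, 0.048, 0.072], 'eef_rot': [3.139, 0.003, 2.93], 'contact_force': [-0.203, -0.568, -0.047], 'ft_torque': [-0.031, 0.011, 0.006], 'grip_force': 0.0, 'finger_gap': 0.57}
```

Call:
carry_out(linear=[[0,0,0],[0,0,0],[0,0,0],[0,0,0],[0,0,0],[0,0,0],[0,0,-0.5],[0,0,-0.8],[0,0,-0.8],[0,0,-0.8],[0,0,-0.6],[0,0,0]], twist=[[0,0,0],[0,0,0],[0,0,0],[0,0,0],[0,0,0],[0,0,0],[0,0,0],[0,0,0],[0,0,0],[0,0,0],[0,0,0],[0,0,0]], jaw=[30,30,30,30,30,30,30,30,30,30,30,30])

```text
time: 58.0
tcp_pos: [0.4476, 0.0475, 0.2156]
eef_rot: [3.134, 0.006, 2.93]
contact_force: [1.0, 0.1, -0.5]
finger_gap: 0.453
grip_force: 25.0
```

Call:
carry_out(linear=[[-0.53,0.39,0],[-0.53,0.39,0],[-0.53,0.39,0],[-0.53,0.39,0],[-0.53,0.39,0],[0,0,0],[0,0,0],[0,0,0],[0,0,0],[0,0,0],[0,0,0],[0,0,0]], twist=[[0,0,0],[0,0,0],[0,0,0],[0,0,0],[0,0,0],[0,0,-0.7],[0,0,-0.7],[0,0,-0.7],[0,-0.95,0],[0,-0.95,0],[0,-0.95,0],[0,-0.95,0]], jaw=[30,30,30,30,30,30,30,30,30,30,30,30])

```text
time: 59.0
tcp_pos: [0.5654, 0.1014, 0.2109]
eef_rot: [3.139, 0.386, 3.14]
contact_force: [0.3, -2.1, -0.3]
finger_gap: 0.457
grip_force: 25.0
```

Call:
carry_out(linear=[[0,0,0],[0,0,0],[0,0,0]], twist=[[0,0,0],[0,0,0],[0,0,0]], jaw=[30,30,30])

```text
time: 59.25
tcp_pos: [0.5656, 0.1017, 0.2118]
eef_rot: [3.14, 0.38, 3.14]
contact_force: [0.8, 0.0, -0.5]
finger_gap: 0.459
grip_force: 25.0
```

```bash
python3 st.py;python3 - <<'E'
from h import *
to(.5853,.1,.1368)
E
```

```text
{'time': 59.25, 'joint_pos': [-1.217, 0.018, 0.928, 2.062, 0.14, 0.709, 1.188], 'tcp_pos': [0.566, 0.102, 0.212], 'eef_rot': [3.14, 0.38, 3.14], 'contact_force': [0.825, 0.023, -0.509], 'ft_torque': [-0.04, 0.483, -0.032], 'grip_force': 25.0, 'finger_gap': 0.459}
tool shift units [ 0.238 -0.045  1.924]
```

Call:
carry_out(linear=[[0.12,-0.04,0.5],[0.12,0,0.5],[0,0,0.5],[0,0,0.3],[0,0,0.2],[0,0,0.08],[0,0,0],[0,0,0]], twist=[[0,0,0],[0,0,0],[0,0,0],[0,0,0],[0,0,0],[0,0,0],[0,0,0],[0,0,0]], jaw=[30,30,30,30,30,30,30,30])

```text
time: 59.92
tcp_pos: [0.5883, 0.0992, 0.1309]
eef_rot: [3.141, 0.381, 3.139]
contact_force: [0.7, -0.0, -0.0]
finger_gap: 0.456
grip_force: 25.0
```

Call:
carry_out(linear=[[0,0,0.025],[0,0,0],[0,0,0]], twist=[[0,0,0],[0,0,0],[0,0,0]], jaw=[30,30,30])

```text
time: 60.17
tcp_pos: [0.5881, 0.0999, 0.1303]
eef_rot: [3.139, 0.382, 3.139]
contact_force: [-0.4, 0.4, -0.1]
finger_gap: 0.451
grip_force: 25.0
```

Call:
carry_out(linear=[[0,0,0.03],[0,0,0],[0,0,0]], twist=[[0,0,0],[0,0,0],[0,0,0]], jaw=[30,30,30])

```text
time: 60.42
tcp_pos: [0.5884, 0.0997, 0.1288]
eef_rot: [3.14, 0.382, 3.14]
contact_force: [0.1, 0.7, -0.4]
finger_gap: 0.455
grip_force: 25.0
```

Call:
carry_out(linear=[[0,0,0.025],[0,0,0],[0,0,0]], twist=[[0,0,0],[0,0,0],[0,0,0]], jaw=[30,30,30])

```text
time: 60.67
tcp_pos: [0.5887, 0.0997, 0.1284]
eef_rot: [3.139, 0.381, 3.139]
contact_force: [-10.6, -0.5, 15.4]
finger_gap: 0.459
grip_force: 25.0
```

Contact; release, retreat, and look.

Call:
carry_out(linear=[[0,0,0],[0,0,0],[0,0,0],[0,0,-0.4],[0,0,-0.8],[0,0,-0.8],[0,0,-0.8],[0,0,-0.8],[0.4,0,-0.6],[0.6,0,0],[0,0,0],[0,0,0]], twist=[[0,0,0],[0,0,0],[0,0,0],[0,0,0],[0,0,0],[0,0,0],[0,0,0],[0,0,0],[0,0,0],[0,0,0],[0,0,0],[0,0,0]], jaw=[48,48,48,48,48,48,48,48,48,48,48,48])

```text
time: 61.67
tcp_pos: [0.4885, 0.0996, 0.2686]
eef_rot: [3.139, 0.382, 3.14]
contact_force: [-0.1, -0.8, 0.2]
finger_gap: 0.557
grip_force: 0.0
```

```bash
python3 st.py; python3 - <<'E'
from h import *
for n in('scene','side','wrist'): print(n); tiles(snap(n,n+'14'))
a=cv2.imread('pics/side14.png')[110:350,200:470]; b=cv2.imread('pics/scene14.png')[160:320,180:440]
a=cv2.resize(a,(400,356)); b=cv2.resize(b,(400,246)); o=np.zeros((356,800,3),np.uint8); o[:,:400]=a; o[:246,400:]=b
cv2.imwrite('pics/fin.png',o)
E
```

```text
{'time': 61.667, 'joint_pos': [-1.254, -0.331, 0.746, 2.138, 0.495, 0.956, 0.843], 'tcp_pos': [0.489, 0.1, 0.269], 'eef_rot': [3.139, 0.382, 3.14], 'contact_force': [-0.121, -0.779, 0.21], 'ft_torque': [0.065, 0.452, -0.026], 'grip_force': 0.0, 'finger_gap': 0.557}
scene
tile px [379. 187.] 79 c [618.1 277.9] size [54.2 42.1] long axis deg 11.3 z 0.0756
tile px [364. 198.] 89 c [617.  188.4] size [53.7 39.4] long axis deg 1.8 z 0.0776
tile px [346. 211.] 106 c [615.7  96.4] size [55.  37.6] long axis deg 2.3 z 0.0763
side
tile px [292. 220.] 239 c [612.1 103.6] size [55.2 38.9] long axis deg -0.3 z 0.0718
tile px [273. 240.] 283 c [613.6 192.9] size [54.7 39.6] long axis deg 1.0 z 0.0718
tile px [253. 262.] 331 c [613.3 283.4] size [56.3 38.1] long axis deg -0.2 z 0.0712
tile px [338. 351.] 35 c [329.9 352.6] size [72.5  2. ] long axis deg -78.0 z 0.0067
wrist
tile px [322. 225.] 2435 c [611.1 100.1] size [55.8 39.4] long axis deg 0.2 z 0.0708
tile px [507. 225.] 2449 c [611.6 282.9] size [56.1 47.1] long axis deg 0.8 z 0.0705
tile px [416. 227.] 2412 c [613.  192.2] size [56.7 43.3] long axis deg 0.1 z 0.0714
```

View pics/fin.png

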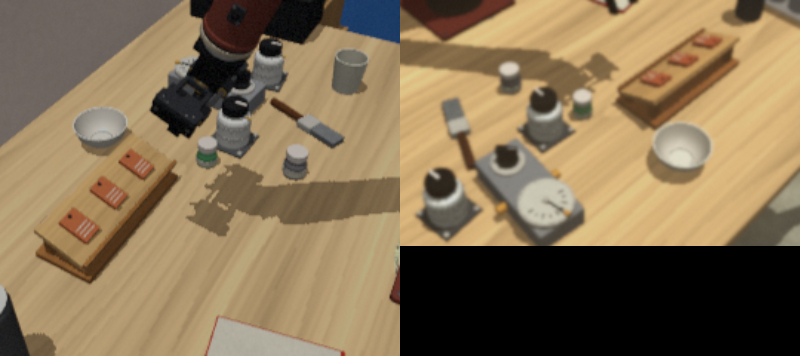

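Three tiles lie flat and apart on the board, at crop pixels (80,225), (108,190) and (137,162). The needle points at the brass mark, and the other objects have not moved.

```bash
python3 -c "
from h import *
print(job.sign_off())"
```

```text
the job is handed in; nothing more can be done
None
```

The job is handed in: both caps were screwed to their stops first, then the regulator was turned until the needle met the brass mark (about 0.001 rad apart as measured), and the three tiles found on the bench lie flat and apart on the easel board.

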